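# Lock a battery sled into its charging dock with the bent pin

### The job

Slide the battery sled along by its orange grip until the hole in its tongue lines up with the holes in the dock's two blue cheeks (the red mark sits between the white marks), then take the red-legged bent pin and push it through both cheeks and the tongue, fully home, so that its leg rests against the outer face of a cheek. Let go of everything, and leave all the other things on the bench where they are.

Things in the scene. Friction and masses are not known exactly. Their poses are not given: they have to be found in the camera images.
- dock: Grey charging dock fixed to the bench. Origin on the bench below the clevis hole; x: the way the sled slides in (away from the robot), y: left, along the holes' axis, z up. Base plate 12 thick, x -70..270, y +-60; rails 26 high at y +-53 for x 50..240; black terminal block 67 high at x 245..270. To the right of the right cheek nothing else stands above z 12 for x -70..50.
- clevis_hole (a point): Point on the holes' axis midway between the two upright blue cheeks, 60 above the bench; dock's axes. Each cheek is 10 thick (y -17..-7 and 7..17), x +-25, up to z 80, with one 14 mm through hole, both on one line along y. The right (-y) mouths have a 1.5 mm chamfer; the pin may enter from either side. White marks on the cheeks' tops at x 0.
- sled (a joint): Travel of the sled in m: 0 = fully out (towards the robot), 0.050 = hole nominally in line with the cheeks', 0.065 = end stop, too far. About 3 N of friction; it stays where it is left. Its tongue is bolted on through slots: the hole may truly sit up to 4 mm fore or aft of nominal, unseen by this value. The pin's nose, pushed with some 10 to 25 N, draws the sled those last mm into line.
- sled_grip (a point): Orange upright grip of the sled, 22 (dock x) x 26 (dock y), z 33..95; this point is on its axis, 78 above the bench, nominally 85 mm on the robot's side of the tongue's 14 mm hole. The aluminium tongue (10 thick, up to z 80) runs between the cheeks, a red mark on its top edge right above its hole. A white battery pack, 101 high, rides 90 mm and more beyond the hole.
- lockpin_mid (a point): Lock pin: bent steel rod, 12 mm diameter, about 90 g, lying across the rest (axis 30 above the bench). Straight shaft, 16 mm tapered nose (tip 5 wide); at the other end a red leg at right angles. Flats 10 apart (upright as it lies) up to 42 mm from the leg's axis. This point is on the shaft's axis, 40 mm from the leg's axis, 41 mm from the nose's tip. x: to the nose; y: along the leg (36 mm long from the shaft's axis).
- lockpin_seat (a point): Point on the lock pin's shaft axis 23 mm from the leg's axis: it lies at the clevis hole point when the pin is fully home (leg against the cheek). Same axes as lockpin_mid. Once released in the holes, the leg may swing down.
- rest: Pin rest fixed to the bench: two parallel wooden strips, 24 high, 290 long along this body's y. Three bent pins lie across them about 105 mm apart, shafts about along its x, legs on the first strip (x -16..7). The second strip is at x 46..75; the channel between is open down to the bench, for fingers to take a shaft there. Which pin lies where varies.
- slimpin_mid (a point): A slim bent pin with a blue leg, 8 mm diameter, same length: too slack, not to be used. Middle of its shaft, x to its tip.
- fatpin_mid (a point): A fat bent pin with a yellow leg, 20 mm diameter, same length: does not fit, not to be used. Middle of its shaft, x to its tip.
- driver_grip (a point): Screwdriver lying on the bench, the point in its handle; leave it.
- solder: Bare metal solder reel, 60 diameter, 40 high, origin at the centre of its underside; leave it.
- flux: Jar 48 diameter, 60 high, origin at the centre of its underside; leave it.
- meter: Yellow meter 150 x 80 x 35 lying flat, origin at the centre of its underside; leave it.
- module: Clear controller module 90 x 60 x 29, origin at the centre of its underside; leave it.
- lockpin: The lock pin as a whole, its origin under the corner where shaft and leg meet, 6 mm below both axes; same axes as lockpin_mid.
Things that resemble listed ones, but are neither listed nor needed, are in the scene too. Leave any black or purple look-alike of the lockpin alone.

How it is judged:
At the end, for the whole second after the job is handed in: The red-legged pin lies through both cheeks and the tongue (shaft within 0.12 rad of the holes' axis, its seat point within 5 mm of the clevis hole point, so the leg is within about 4 mm of the cheek), and pin and sled are at rest (distance between lockpin_seat and clevis_hole below 0.005 m and angle between the x axis of lockpin_mid and the y axis of dock, either way round below 0.12 rad and linear speed of lockpin below 0.02 m/s and velocity of joint sled between -0.01 and 0.01 m/s); the robot touches nothing.
It fails at once if one of the other two pins is shifted by more than 25 mm (distance of any of slimpin_mid, fatpin_mid from where it was at the start of the episode above 0.025 m).
It fails at once if one of the other things on the bench is shifted by more than 25 mm (distance of any of driver_grip, solder, flux, meter, module from where it was at the start of the episode above 0.025 m).
It also fails if it takes over 67 s, if anything falls off the work surface, if the arm or the gripper's body presses on something with over 40 N, if the wrist force passes 120 N, or if a joint passes its speed limit or range.

### The arm

A 7-joint arm with a two-finger parallel gripper is mounted at the origin on the work surface. World frame = base frame: x ahead of the robot, y to its left, z up, the work surface at z = 0. Lengths are in m, angles in rad, forces in N, time in s.
With the tool pointing down it reaches from about 0.425 to 0.875 m from the base axis. Payload 4.7 kg.
Tool frame: the origin (TCP) lies midway between the tips of the shut fingers; the grasp point (between the pads) lies 19 mm behind it; z points along the fingers, y is the direction in which the jaws open and shut (so a half turn about z gives the same grasp; the last joint's range is limited). The gripper opens to 87 mm and grips with 3 to 60 N. Pads are 19 mm wide; open, the fingers measure 117 mm over their backs; the gripper's body (75 mm by 190 mm) begins 51 mm behind the grasp point.
Start: joints at [1.192, 0.321, -0.07, 1.45, 0.023, 1.371, -0.057], TCP at [0.249, -0.601, 0.186] pointing down, gripper open.
Joint ranges: [-2.86, 2.86], [-0.3, 2.09], [-1.38, 1.24], [0.06, 2.45], [-1.56, 4.7], [0.09, 2.05], [-2.69, 2.69]. Speed limits (rad/s): [2.57, 2.57, 3.14, 3.14, 3.14, 3.14, 3.14].

### API

Orientations are given as [roll, pitch, yaw] about the fixed x, y, z axes, in that order (R = Rz(yaw) Ry(pitch) Rx(roll)).
In Python, from station import telemetry, optics, bot gives the robot as it stands.
- The arm moves only by the tool send_rows, never from a script. Its argument "steps" is a list of rows, each a list of 6 numbers: the shift along the tool's x, y, z in m, then the turn, a rotation vector about the tool's x, y, z in degrees. In form: [[dx, dy, dz, wx, wy, wz], ...]. A call has 1 to 10 rows; each row shifts and turns the commanded pose from where the row before left it, along the tool's axes as they then stand; what a row does not reach is not made up. A row lasts 1/10 s, in which the tool goes at most 50 mm and 8.59 degrees, less where a joint would pass 70% of its speed; a pose out of reach is approached as far as the arm can. A call is refused whole if a number of a shift passes 0.05 or a number of a turn 8.59, either way. A call with a gripper value outside its range is refused whole. "grip" is the opening in per cent of the stroke, from 0 (shut) to 100 (fully open), set as the call begins (left out, the last holds). The fingers move at their own pace and stop on an object; "grip_force" is the grip in N (left out, the last holds). Time passes only in rows, so rows that do not move let the fingers close. It gives the time, the measured TCP pose, the force and the opening at its end, in the units of the state.
- telemetry.sense(): the state, without advancing time (a new reading comes with each control period).
- optics.capture(name): name is "scene" or "top" or "wrist"; returns the picture (480x640x3 uint8, blue, green, red); there is no depth.
- optics.camera_model(name): a dict with "fx", "fy", "cx", "cy" (pixels), "R" (3x3) and "t" (3): a world point X has camera coordinates R X + t. Camera axes: x right, y down, z forward; pixel columns grow to the right and rows downward; lengths in m; the calibration is good to about 2 mm. A picture is of the moment at which its call begins: read the wrist's pose just before it. camera_model takes no time and is no camera call; for the wrist camera it gives the pose at the moment of the call.
- bot.hand_in(): hands the job in, once; it reports no verdict.
The state is a dict: "time_s": time; "qpos": joint angles; "qd": joint speeds; "effort": joint torques, N m; "tool_pos": TCP position; "tcp_rot": TCP orientation; "force": force on the tool from outside, world axes, zero at the start; "wrist_torque": the same for the moment, N m; "width": finger opening in m.
Only numpy, scipy, OpenCV 4.12 (cv2) and the standard library are available. Lean on these libraries where they do the work, as an engineer would, in place of code of your own. Each camera call takes 0.05 s, during which the arm holds its last target.

## Working session

There is one attempt and no reset: what is moved stays moved. The work goes in short steps, Python scripts to look and compute and a tool call to move; the robot and the scene stay as the last step left them, time stands still between calls to the robot, and variables do not carry over. Pictures are saved under pics/ and viewed, and the job is handed in when it is done.

Besides the shell and the picture viewer there is one more tool, called after "Call:" as name([rows], argument=value, ...), one row to a line, values as JSON. send_rows: Moves the arm, as the interface text tells. Its arguments: {"type":"object","properties":{"steps":{"type":"array","items":{"type":"array","items":{"type":"number"}}},"grip":{"type":"number"},"grip_force":{"type":"number"}},"required":["steps"]}

```bash
ls; mkdir -p pics; python3 - <<'E'
from station import telemetry, optics, bot
import cv2
s=telemetry.sense(); print({k:s[k] for k in('time_s','tool_pos','tcp_rot','force','width')})
for n in('scene','top','wrist'):
    m=optics.camera_model(n); print(n,m)
    cv2.imwrite(f'pics/{n}0.png',optics.capture(n))
E
```

```text
pics
{'time_s': 0.0, 'tool_pos': array([ 0.24851106, -0.59993993,  0.18495071]), 'tcp_rot': array([-3.13968394e+00,  1.01160416e-04,  3.92834553e-01]), 'force': array([0.71934836, 0.11197895, 0.87255819]), 'width': 0.08693678261684433}
scene {'fx': 531.7033170006414, 'fy': 531.7033170006414, 'cx': 316.53772150985935, 'cy': 243.2149185202378, 'R': array([[ 0.90329102,  0.42881867, -0.01341203],
       [ 0.35112135, -0.75686548, -0.55124263],
       [-0.24653423,  0.49322327, -0.83423719]]), 't': array([-0.507806  , -0.15357873,  1.45411173])}
top {'fx': 597.7733576321631, 'fy': 597.7733576321631, 'cx': 313.7023318475438, 'cy': 240.40352409107038, 'R': array([[ 0.02007308, -0.99957202, -0.02128034],
       [-0.99126237, -0.01712179, -0.13078899],
       [ 0.13036865,  0.02371974, -0.99118181]]), 't': array([-0.01552477,  0.58898092,  1.23484017])}
wrist {'fx': 416.33090491489287, 'fy': 416.33090491489287, 'cx': 315.53760353382904, 'cy': 241.1990419965789, 'R': array([[ 0.38274275, -0.92385408, -0.00127297],
       [-0.89670766, -0.37182715,  0.24012484],
       [-0.22231364, -0.09076456, -0.97074118]]), 't': array([-0.64890923, -0.02825533,  0.38961704])}
```

View pics/scene0.png

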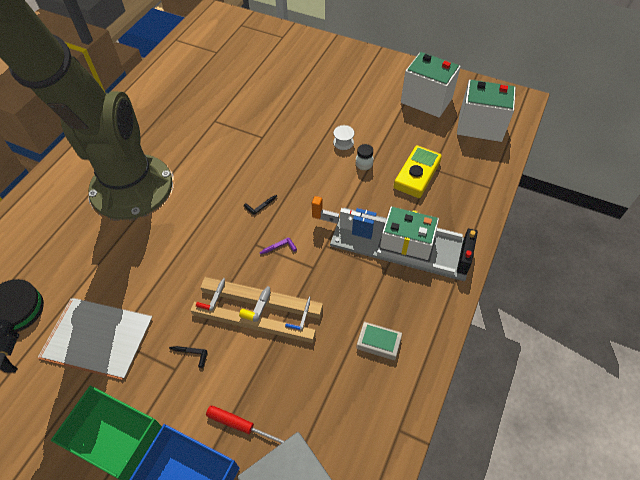

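View pics/top0.png

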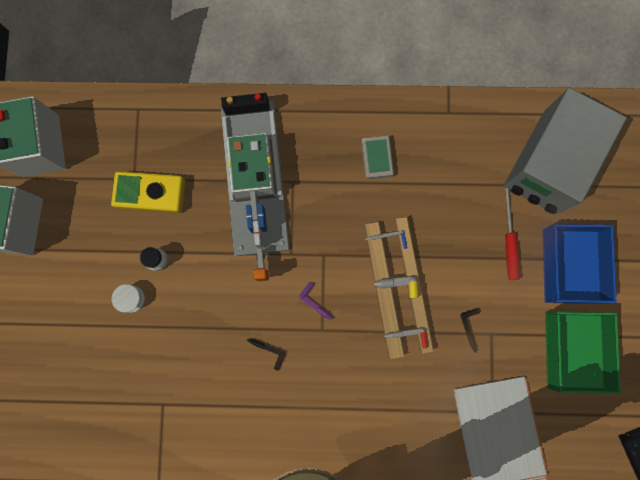

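View pics/wrist0.png

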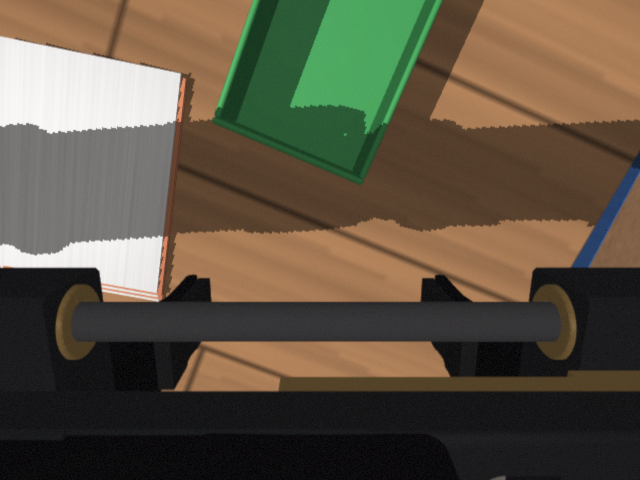

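The overhead view shows the dock at about (258,180), its orange grip at (260,273), and the rest at (400,290). The red-legged pin is the nearest one, at about (405,335). I'll zoom in to measure.

```bash
cat > h.py <<'E'
from station import telemetry, optics, bot
import numpy as np, cv2
def ray(m,u,v):
    R=np.array(m['R']);t=np.array(m['t'])
    return -R.T@t, R.T@np.array([(u-m['cx'])/m['fx'],(v-m['cy'])/m['fy'],1.])
def onz(m,u,v,z):
    o,d=ray(m,u,v); return o+d*(z-o[2])/d[2]
def proj(m,X):
    c=np.array(m['R'])@np.array(X)+np.array(m['t']); return m['cx']+m['fx']*c[0]/c[2], m['cy']+m['fy']*c[1]/c[2]
def tri(m1,p1,m2,p2):
    o1,d1=ray(m1,*p1);o2,d2=ray(m2,*p2)
    s=np.linalg.lstsq(np.c_[d1,-d2],o2-o1,rcond=None)[0]
    a=o1+s[0]*d1;b=o2+s[1]*d2
    return (a+b)/2,np.linalg.norm(a-b)
E
python3 - <<'E'
from h import *
t=cv2.imread('pics/top0.png');s=cv2.imread('pics/scene0.png')
a=cv2.resize(t[80:290,200:310],None,fx=3.6,fy=2.8*3.6/2.8*0.78,interpolation=cv2.INTER_CUBIC)
cv2.imwrite('pics/a.png',cv2.resize(t[180:290,215:305],None,fx=5,fy=5,interpolation=cv2.INTER_CUBIC))
cv2.imwrite('pics/b.png',cv2.resize(t[210:360,350:450],None,fx=4,fy=4,interpolation=cv2.INTER_CUBIC))
cv2.imwrite('pics/c.png',cv2.resize(s[185:285,300:485],None,fx=4,fy=4,interpolation=cv2.INTER_CUBIC))
E
```

```text
(no output)
```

View pics/a.png

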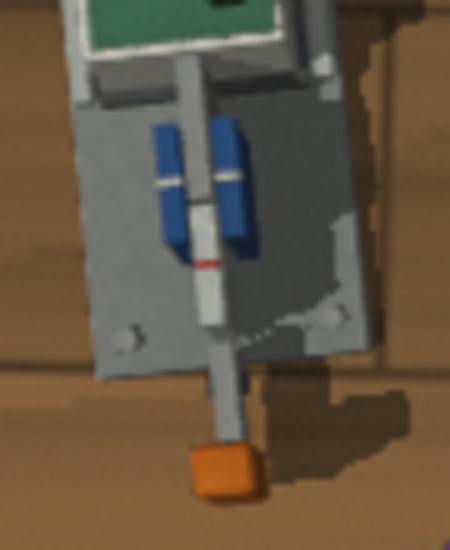

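View pics/b.png

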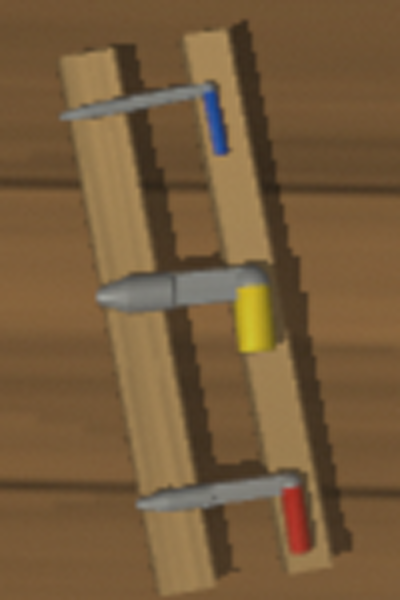

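View pics/c.png

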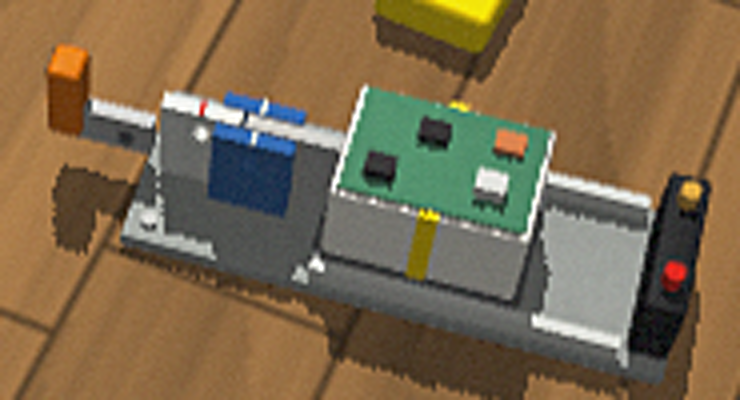

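```bash
python3 - <<'E'
from h import *
m=optics.camera_model('top');sc=optics.camera_model('scene')
f=lambda x,y,k,ox,oy:((x+.5)/k-.5+ox,(y+.5)/k-.5+oy)
A=lambda x,y,z:onz(m,*f(x,y,5,215,180),z)
B=lambda x,y,z:onz(m,*f(x,y,4,350,210),z)
C=lambda x,y,z:onz(sc,*f(x,y,4,300,185),z)
np.set_printoptions(precision=4,suppress=True)
wl,wr,red,gr=A(168,183,.08),A(229,175,.08),A(207,264,.08),A(222,471,.095)
print('white',wl,wr,np.linalg.norm(wl-wr),'red',red,'grip',gr)
print('scene white',C(265,105,.08),C(250,140,.08),'red',C(204,107,.08),'grip top',C(70,55,.095))
mid=(wl+wr)/2; d=mid-red; print('axis yaw from marks',np.arctan2(-(wl-wr)[0],(wl-wr)[1]),'red->mid',np.linalg.norm(d),np.arctan2(d[1],d[0]), 'grip->red',np.linalg.norm((red-gr)[:2]),np.arctan2(*(red-gr)[1::-1]))
# plate near corners
print('plate',A(98,378,.012),A(372,350,.012))
for n,(x,y) in dict(nose=(138,505),corner=(291,481),legend=(300,550),mid=(215,494)).items(): print(n,B(x,y,.03))
n,c,l=B(138,505,.03),B(291,482,.03),B(300,550,.03)
print('len',np.linalg.norm(n-c),np.linalg.norm(l-c),np.arctan2(*(n-c)[1::-1]))
for nm,(x,y) in dict(s1top=(92,55),s1bot=(190,590),s2top=(215,30),s2b=(310,570)).items(): print(nm,B(x,y,.024))
print('fat nose,corner',B(98,296,.034),B(250,282,.034))
# tongue edge dir
print('cheek L near/far top corners')
s=cv2.imread('pics/scene0.png')
cv2.imwrite('pics/d.png',cv2.resize(s[265:350,180:335],None,fx=5,fy=5,interpolation=cv2.INTER_CUBIC))
E
```

```text
white [0.632  0.1315 0.08  ] [0.6358 0.1062 0.08  ] 0.025554863443388198 red [0.5983 0.1142 0.08  ] grip [0.5117 0.1035 0.095 ]
scene white [0.632  0.1364 0.08  ] [0.6339 0.1082 0.08  ] red [0.5989 0.1194 0.08  ] grip top [0.5125 0.1109 0.095 ]
axis yaw from marks 0.14858129416334445 red->mid 0.035896503914667706 0.13144371209395628 grip->red 0.0873359214253364 0.12266094464511353
plate [0.5572 0.1683 0.012 ] [0.5716 0.0494 0.012 ]
nose [ 0.3911 -0.1559  0.03  ]
corner [ 0.4052 -0.2358  0.03  ]
legend [ 0.3697 -0.2403  0.03  ]
mid [ 0.3976 -0.1961  0.03  ]
len 0.081018052160342 0.035301609871971215 1.7388586556664158
s1top [ 0.6303 -0.1306  0.024 ]
s1bot [ 0.3476 -0.1839  0.024 ]
s2top [ 0.6451 -0.1968  0.024 ]
s2b [ 0.3592 -0.2465  0.024 ]
fat nose,corner [ 0.4999 -0.1339  0.034 ] [ 0.5088 -0.214   0.034 ]
cheek L near/far top corners
```

View pics/d.png

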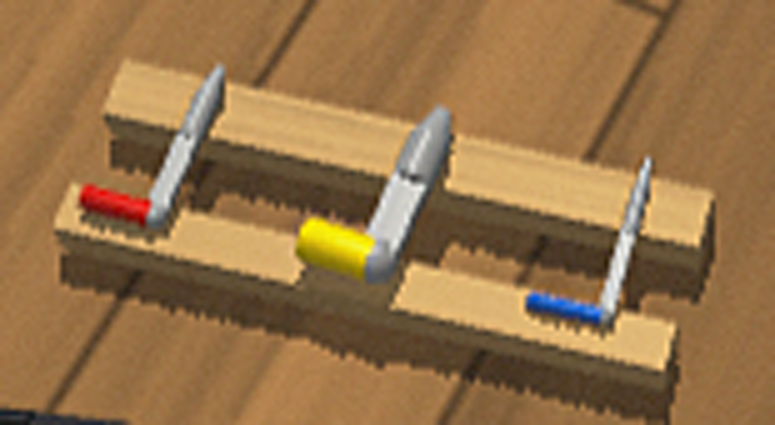

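```bash
cat >> h.py <<'E'
from scipy.spatial.transform import Rotation as Ro
np.set_printoptions(precision=4,suppress=True)
def plan(goal,yaw,n,roll=np.pi,pitch=0.):
    "n equal body rows from measured pose to goal (tool down unless roll/pitch given)"
    s=telemetry.sense(); p=np.array(s['tool_pos']); R=Ro.from_euler('xyz',s['tcp_rot']).as_matrix()
    G=Ro.from_euler('xyz',[roll,pitch,yaw]).as_matrix()
    w=Ro.from_matrix(R.T@G).as_rotvec()/n; r=Ro.from_rotvec(w).as_matrix()
    S=sum(np.linalg.matrix_power(r,k) for k in range(n))
    d=np.linalg.solve(S,R.T@(np.array(goal)-p))
    print('row x%d'%n,np.round(d,4),np.round(np.degrees(w),2),'|d|',round(np.linalg.norm(d),4))
def st():
    s=telemetry.sense(); print(*(f'{k} {np.array(s[k])}' for k in('time_s','tool_pos','tcp_rot','force','width','qpos')),sep='\n')
def cam(n,f,crop=None,k=1):
    m=optics.camera_model(n); im=optics.capture(n); cv2.imwrite(f'pics/{f}.png',im); np.save(f'pics/{f}.npy',m,allow_pickle=True)
    return m,im
def cm(f): return np.load(f'pics/{f}.npy',allow_pickle=True).item()
E
python3 - <<'E'
from h import *
plan([.425,-.215,.2],1.73,12)
m=optics.camera_model('wrist'); o,d=ray(m,m['cx'],m['cy']); s=telemetry.sense()
R=Ro.from_euler('xyz',s['tcp_rot']).as_matrix(); print('cam in tool',R.T@(o-s['tool_pos']),R.T@d, 'right',R.T@np.array(m['R'])[0])
E
```

```text
row x12 [ 0.0377 -0.0051 -0.0012] [-0.01 -0.   -6.38] |d| 0.0381
cam in tool [ 0.0661 -0.0004 -0.1991] [-0.24    0.0005  0.9708] right [-0.0001  1.     -0.0005]
```

Call:
send_rows([
  [0.0377,-0.005,-0.0012,0,0,-6.38],
  [0.0377,-0.005,-0.0012,0,0,-6.38],
  [0.0377,-0.005,-0.0012,0,0,-6.38],
  [0.0377,-0.005,-0.0012,0,0,-6.38],
  [0.0377,-0.005,-0.0012,0,0,-6.38],
  [0.0377,-0.005,-0.0012,0,0,-6.38],
])

```text
time_s: 0.75
tool_pos: [0.4055, -0.4377, 0.1928]
tcp_rot: [-3.141, -0.0, 1.066]
force: [0.3, 0.7, -0.2]
width: 0.0871
```

Call:
send_rows([
  [0.0377,-0.005,-0.0012,0,0,-6.38],
  [0.0377,-0.005,-0.0012,0,0,-6.38],
  [0.0377,-0.005,-0.0012,0,0,-6.38],
  [0.0377,-0.005,-0.0012,0,0,-6.38],
  [0.0377,-0.005,-0.0012,0,0,-6.38],
  [0.0377,-0.005,-0.0012,0,0,-6.38],
  [0,0,0,0,0,0],
])

```text
time_s: 1.45
tool_pos: [0.427, -0.2108, 0.2008]
tcp_rot: [-3.141, -0.0, 1.738]
force: [-0.3, -0.6, -0.6]
width: 0.0872
```

```bash
python3 - <<'E'
from h import *
st(); cam('wrist','w1')
E
```

```text
time_s 1.45
tool_pos [ 0.427  -0.2108  0.2008]
tcp_rot [-3.1414 -0.0004  1.7384]
force [-0.281  -0.6099 -0.5898]
width 0.08721913356056321
qpos [ 0.8836 -0.0429 -0.4631  1.8274 -0.0198  1.353   0.5927]
```

View pics/w1.png

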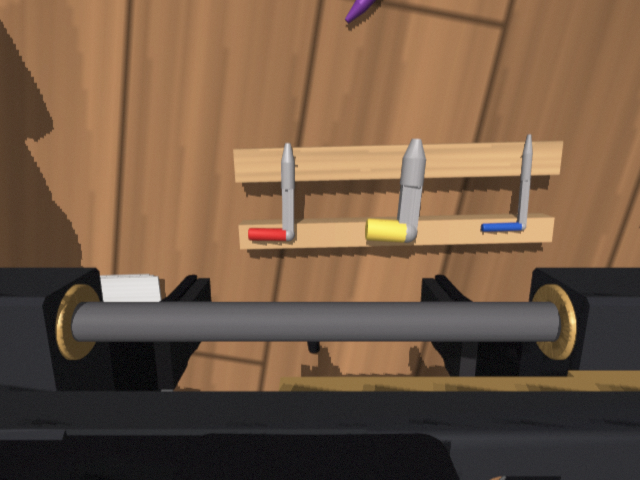

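The wrist view shows the red-legged pin with its nose at (288,144), its corner at (289,236) and its leg end at (250,234). The fat and slim pins lie to the right of it.

```bash
python3 - <<'E'
from h import *
m=cm('w1')
im=cv2.imread('pics/w1.png'); cv2.imwrite('pics/w1c.png',cv2.resize(im[125:260,225:345],None,fx=4.4,fy=4.4,interpolation=cv2.INTER_CUBIC))
for n,p in dict(nose=(288,143.5),corner=(290,237),legend=(249.5,234),sh1=(288,180),sh2=(288.5,220),s1a=(245,248),s1b=(552,241),s2a=(235,181),s2b=(560,173)).items(): print(n,onz(m,*p,.03 if n[0]!='s' or n[1]=='h' else .024))
E
```

```text
nose [ 0.3942 -0.1543  0.03  ]
corner [ 0.4085 -0.2362  0.03  ]
legend [ 0.3717 -0.2395  0.03  ]
sh1 [ 0.3989 -0.1853  0.03  ]
sh2 [ 0.4048 -0.2208  0.03  ]
s1a [ 0.3686 -0.2551  0.024 ]
s1b [ 0.6493 -0.2008  0.024 ]
s2a [ 0.3518 -0.1948  0.024 ]
s2b [ 0.6374 -0.1393  0.024 ]
```

View pics/w1c.png

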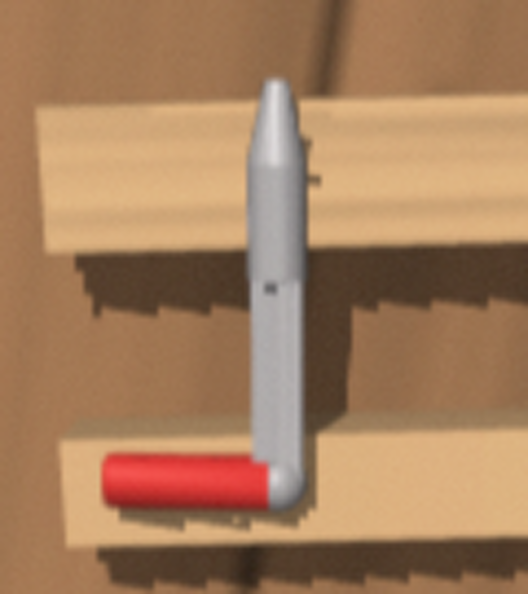

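```bash
python3 - <<'E'
from h import *
plan([.512,.107,.2],.13,12)
E
```

```text
row x12 [ 0.0294 -0.0095  0.    ] [0.   0.   7.65] |d| 0.0309
```

Call:
send_rows([
  [0.0294,-0.0095,0,0,0,7.65],
  [0.0294,-0.0095,0,0,0,7.65],
  [0.0294,-0.0095,0,0,0,7.65],
  [0.0294,-0.0095,0,0,0,7.65],
  [0.0294,-0.0095,0,0,0,7.65],
  [0.0294,-0.0095,0,0,0,7.65],
])

```text
time_s: 2.1
tool_pos: [0.4019, -0.0374, 0.2005]
tcp_rot: [3.141, 0.0, 0.919]
force: [0.8, 0.1, -0.5]
width: 0.0872
```

Call:
send_rows([
  [0.0294,-0.0095,0,0,0,7.65],
  [0.0294,-0.0095,0,0,0,7.65],
  [0.0294,-0.0095,0,0,0,7.65],
  [0.0294,-0.0095,0,0,0,7.65],
  [0.0294,-0.0095,0,0,0,7.65],
  [0.0294,-0.0095,0,0,0,7.65],
  [0,0,0,0,0,0],
  [0,0,0,0,0,0],
], grip=70)

```text
time_s: 2.9
tool_pos: [0.5052, 0.0986, 0.1995]
tcp_rot: [-3.14, 0.003, 0.17]
force: [-0.9, -0.2, -0.0]
width: 0.0609
```

```bash
python3 - <<'E'
from h import *
st(); cam('wrist','w2')
E
```

```text
time_s 2.9
tool_pos [0.5052 0.0986 0.1995]
tcp_rot [-3.1402  0.0034  0.1697]
force [-0.8728 -0.2132 -0.0039]
width 0.06089057514278067
qpos [ 0.7931  0.1187 -1.0958  1.7299  0.106   1.3616 -1.7234]
```

View pics/w2.png

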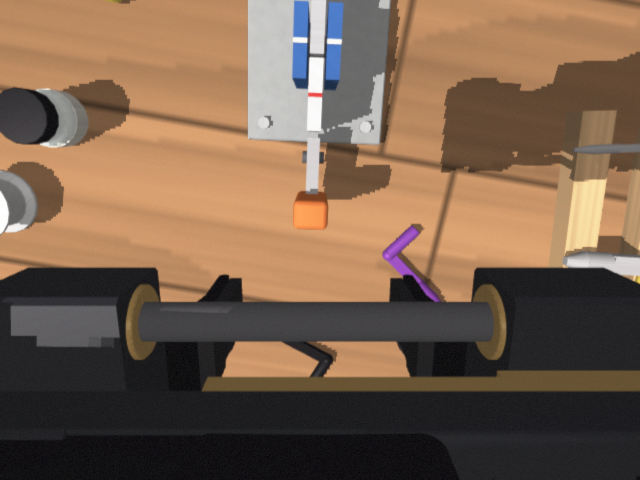

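The wrist view shows the white marks at (300,40) and (335,41), the red mark at (315,95) and the grip's top at about (311,215).

```bash
python3 - <<'E'
from h import *
m=cm('w2')
im=cv2.imread('pics/w2.png'); cv2.imwrite('pics/w2c.png',cv2.resize(im[0:240,245:400],None,fx=2.5*2,fy=2.5,interpolation=cv2.INTER_CUBIC))
W={}
for n,(u,v,z) in dict(wl=(300,40.5,.08),wr=(334.5,41,.08),red=(315.3,95.5,.08),tng=(313,187,.08),gnear=(311,229,.095),gfar=(311,201,.095),gl=(294,215,.095),gr=(327.5,215,.095),pl=(249,138,.012),pr=(381,144,.012)).items(): W[n]=onz(m,u,v,z);print(n,W[n])
d=W['wl']-W['wr'];print(np.arctan2(-d[0],d[1]));d=W['pl']-W['pr'];print(np.arctan2(-d[0],d[1]))
# predicted from pin
mt=cm('w2')
E
```

```text
wl [0.6338 0.1323 0.08  ]
wr [0.6375 0.1083 0.08  ]
red [0.5994 0.1155 0.08  ]
tng [0.5339 0.1061 0.08  ]
gnear [0.5045 0.1025 0.095 ]
gfar [0.5252 0.106  0.095 ]
gl [0.5128 0.1166 0.095 ]
gr [0.517  0.0922 0.095 ]
pl [0.5597 0.1694 0.012 ]
pr [0.5746 0.0511 0.012 ]
0.15608235017321312
0.12545735144949063
```

View pics/w2c.png

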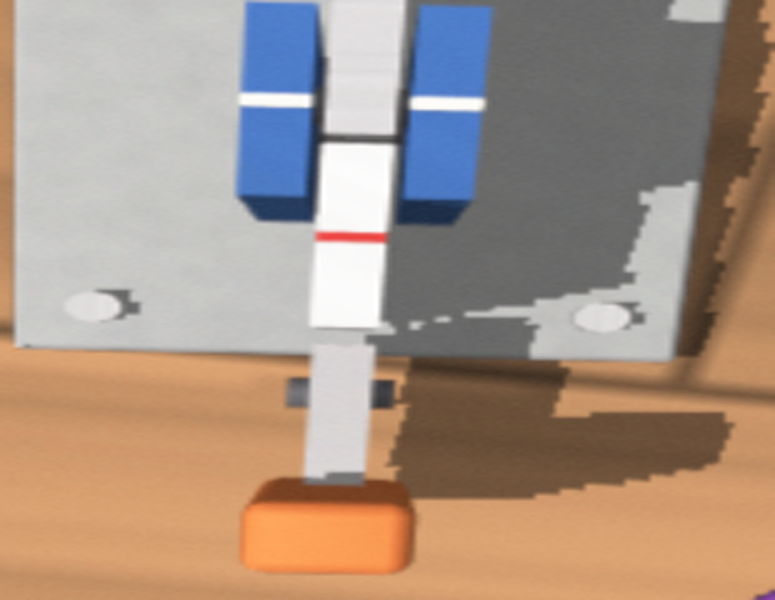

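```bash
python3 - <<'E'
from h import *
plan([.5145,.1045,.059],.13,7)
E
```

```text
row x7 [ 0.0015 -0.0007  0.0201] [0.   0.02 0.32] |d| 0.0202
```

Call:
send_rows([
  [0.0015,-0.0007,0.02,0,0,0.32],
  [0.0015,-0.0007,0.02,0,0,0.32],
  [0.0015,-0.0007,0.02,0,0,0.32],
  [0.0015,-0.0007,0.02,0,0,0.32],
  [0.0015,-0.0007,0.02,0,0,0.32],
  [0.0015,-0.0007,0.02,0,0,0.32],
  [0.0015,-0.0007,0.02,0,0,0.32],
  [0,0,0,0,0,0],
  [0,0,0,0,0,0],
])

```text
time_s: 3.85
tool_pos: [0.5145, 0.1043, 0.0608]
tcp_rot: [3.139, 0.001, 0.129]
force: [0.4, -0.9, -0.0]
width: 0.0611
```

Call:
send_rows([
  [0,0,0,0,0,0],
  [0,0,0,0,0,0],
  [0,0,0,0,0,0],
  [0,0,0,0,0,0],
  [0,0,0,0,0,0],
  [0,0,0,0,0,0],
], grip=20, grip_force=15)

```text
time_s: 4.45
tool_pos: [0.5146, 0.1053, 0.0602]
tcp_rot: [3.14, 0.002, 0.13]
force: [0.2, 0.8, 0.1]
width: 0.0216
```

```bash
python3 - <<'E'
from h import *
st(); cam('wrist','w3')
E
```

```text
time_s 4.45
tool_pos [0.5146 0.1053 0.0602]
tcp_rot [3.1405 0.0017 0.1298]
force [0.2401 0.8001 0.0682]
width 0.021598197419305104
qpos [ 0.6559  0.3137 -1.0315  1.8807  0.2999  1.1161 -1.9298]
```

View pics/w3.png

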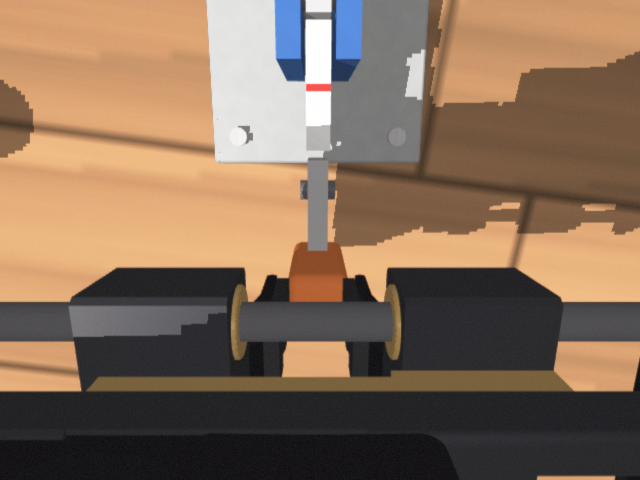

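The fingers have stopped on the orange grip, at (317,270) in the view. Next I slide the sled 36 mm.

Call:
send_rows([
  [0,0,0,0,0,0],
  [0.006,0,0,0,0,0],
  [0.006,0,0,0,0,0],
  [0.006,0,0,0,0,0],
  [0.006,0,0,0,0,0],
  [0.006,0,0,0,0,0],
  [0.006,0,0,0,0,0],
  [0,0,0,0,0,0],
  [0,0,0,0,0,0],
])

```text
time_s: 5.4
tool_pos: [0.5502, 0.1102, 0.06]
tcp_rot: [3.141, 0.002, 0.13]
force: [0.2, 0.5, -0.5]
width: 0.0165
```

```bash
python3 - <<'E'
from h import *
st(); m,im=cam('top','t4');
cv2.imwrite('pics/t4c.png',cv2.resize(im[180:290,215:305],None,fx=5,fy=5,interpolation=cv2.INTER_CUBIC))
m,im=cam('wrist','w4')
E
```

```text
time_s 5.4
tool_pos [0.5502 0.1102 0.06  ]
tcp_rot [3.1408 0.0021 0.13  ]
force [ 0.2404  0.4988 -0.5151]
width 0.016492707774234356
qpos [ 0.5859  0.3983 -0.9912  1.7963  0.3644  1.1471 -1.9645]
```

View pics/t4c.png

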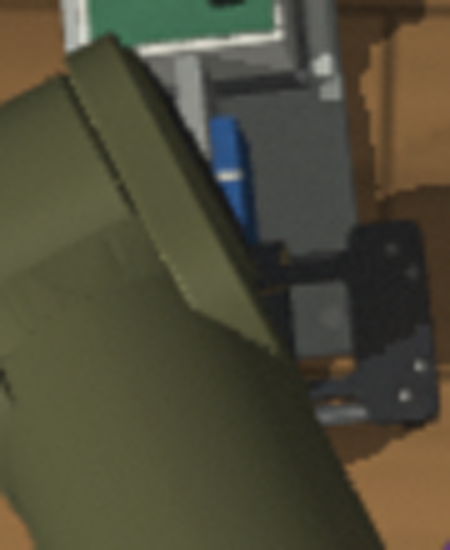

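View pics/w4.png

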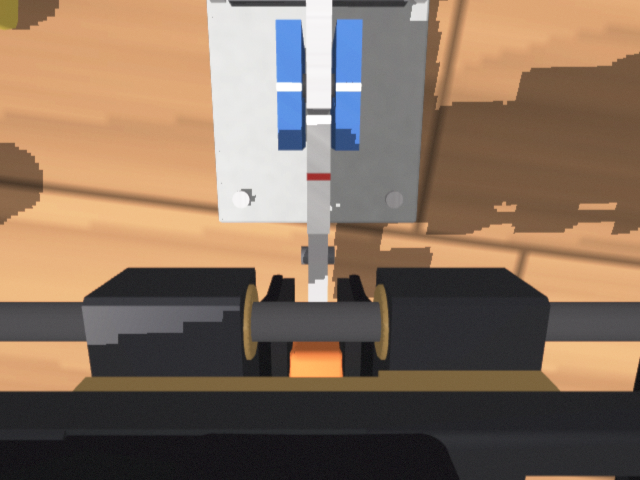

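```bash
python3 - <<'E'
from h import *
for f,pts in dict(w3=dict(red=(318,87,.08),wl=(290,15,.08),gfar=(318,245,.095),gl=(292,270,.095),gr=(345,270,.095)),w4=dict(red=(318.5,177,.08),wl=(289,87,.08),wr=(348,87,.08),gnear=(316,376,.095),gmid=(316,350,.095),gl=(291,365,.095),gr=(343,365,.095))).items():
    m=cm(f)
    for n,(u,v,z) in pts.items(): print(f,n,onz(m,u,v,z))
for f in('w3','w4'):
    print(f,'tcp px',proj(cm(f),np.array([[.5146,.1053,.0602],[.5502,.1102,.06]][f=='w4'])))
E
```

```text
w3 red [0.6002 0.1161 0.08  ]
w3 wl [0.6251 0.1304 0.08  ]
w3 gfar [0.5383 0.108  0.095 ]
w3 gl [0.5263 0.1173 0.095 ]
w3 gr [0.5291 0.0956 0.095 ]
w4 red [0.5997 0.1159 0.08  ]
w4 wl [0.6341 0.1325 0.08  ]
w4 wr [0.6372 0.1088 0.08  ]
w4 gnear [0.5144 0.1059 0.095 ]
w4 gmid [0.527  0.1075 0.095 ]
w4 gl [0.5184 0.1174 0.095 ]
w4 gr [0.5213 0.0948 0.095 ]
w3 tcp px (np.float64(316.72513031977945), np.float64(273.6224943083331))
w4 tcp px (np.float64(316.504961819807), np.float64(273.27168860689807))
```

```bash
python3 - <<'E'
from h import *
a=cv2.imread('pics/w3.png')[230:400,220:420];b=cv2.imread('pics/w4.png')[230:400,220:420]
cv2.imwrite('pics/w34.png',cv2.resize(np.hstack([a,b]),None,fx=2,fy=3,interpolation=cv2.INTER_CUBIC))
m,im=cam('scene','s4')
cv2.imwrite('pics/s4c.png',cv2.resize(im[150:285,270:485],None,fx=3.6,fy=3.6,interpolation=cv2.INTER_CUBIC))
st()
E
```

```text
time_s 5.55
tool_pos [0.55   0.11   0.0601]
tcp_rot [3.1402 0.0019 0.13  ]
force [-0.3753  0.0041  0.1942]
width 0.016988320982597647
qpos [ 0.5864  0.3976 -0.9914  1.797   0.3644  1.147  -1.9644]
```

View pics/w34.png

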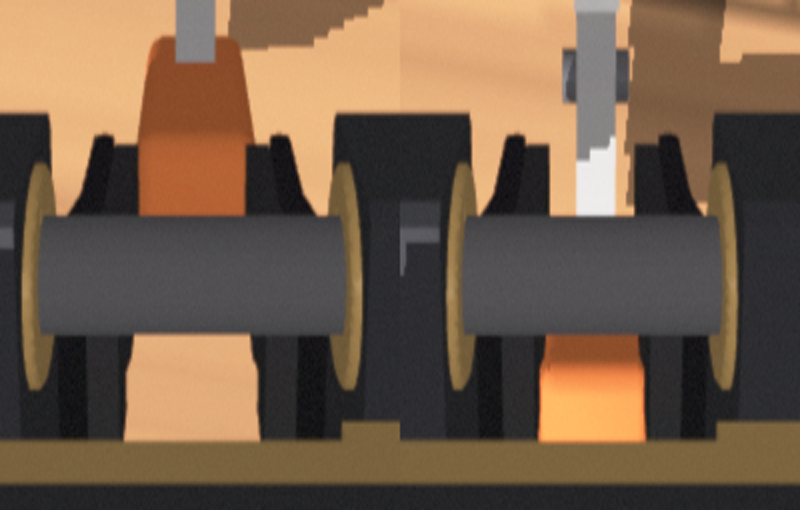

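View pics/s4c.png

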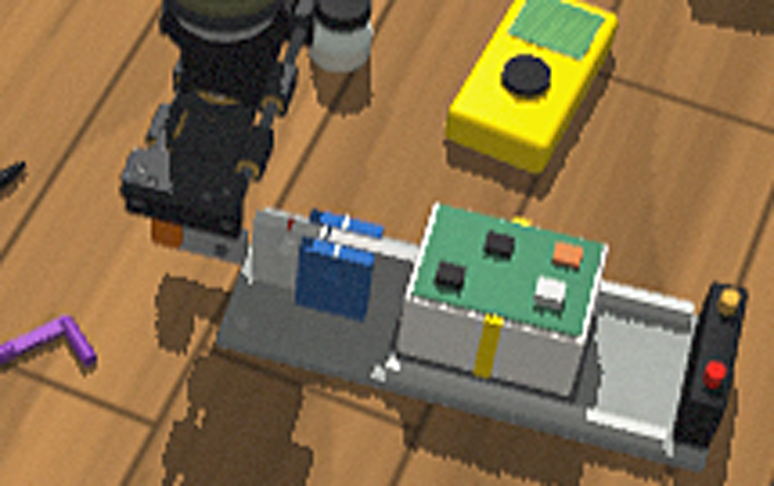

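The sled did not move: the red mark is still at x 0.600. The fingers slipped off forward and now straddle the tongue, because 15 N at a 20% target was too weak. I'll open, go back and grip harder.

Call:
send_rows([
  [0,0,0,0,0,0],
  [0,0,0,0,0,0],
  [0,0,0,0,0,0],
  [0,0,0,0,0,0],
  [-0.018,0,0,0,0,0],
  [-0.018,0,0,0,0,0],
  [0,0,0,0,0,0],
], grip=65)

```text
time_s: 6.25
tool_pos: [0.5127, 0.105, 0.0599]
tcp_rot: [3.139, 0.003, 0.13]
force: [0.6, -1.0, -0.1]
width: 0.0558
```

Call:
send_rows([
  [0,0,0,0,0,0],
  [0,0,0,0,0,0],
  [0,0,0,0,0,0],
  [0,0,0,0,0,0],
  [0,0,0,0,0,0],
  [0,0,0,0,0,0],
  [0,0,0,0,0,0],
  [0,0,0,0,0,0],
], grip=0, grip_force=40)

```text
time_s: 7.05
tool_pos: [0.5146, 0.1054, 0.0602]
tcp_rot: [3.14, 0.002, 0.13]
force: [0.3, -0.4, -0.5]
width: 0.0033
```

Call:
send_rows([
  [0.004,0,0,0,0,0],
  [0.004,0,0,0,0,0],
  [0.002,0,0,0,0,0],
])

```text
time_s: 7.35
tool_pos: [0.5251, 0.1067, 0.0602]
tcp_rot: [3.141, 0.001, 0.129]
force: [-0.1, 0.5, -0.6]
width: 0.0006
```

```bash
python3 - <<'E'
from h import *
st(); cam('wrist','w5')
E
```

```text
time_s 7.35
tool_pos [0.5251 0.1067 0.0602]
tcp_rot [3.1407 0.0013 0.1295]
force [-0.1049  0.4799 -0.6281]
width 0.0005504299497002905
qpos [ 0.6363  0.3399 -1.021   1.8565  0.3212  1.1247 -1.9424]
```

View pics/w5.png

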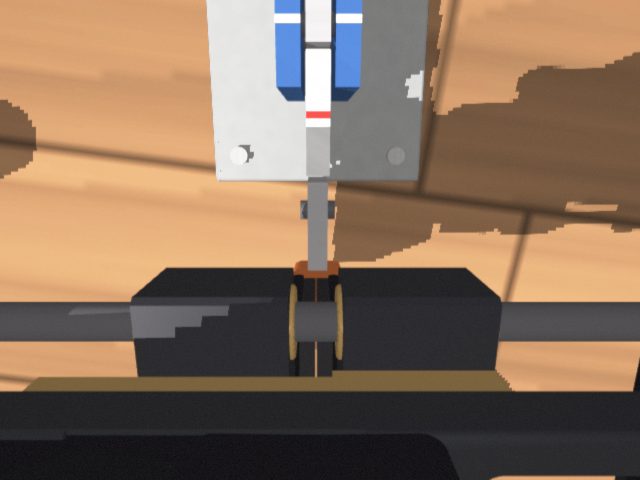

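```bash
python3 - <<'E'
from h import *
m=cm('w5'); print('red',onz(m,318,115,.08),'wl',onz(m,289,17,.08))
for z in(.033,.05,.06,.08,.095): print(z,onz(m,318,262,z),onz(m,318,275,z))
sc,im=cam('scene','s5'); print('tcp in scene',proj(sc,[.5251,.1067,.0602]),'grip top',proj(sc,[.5145,.1045,.095]))
print('grip top/bottom',proj(sc,[.5145,.1045,.033]))
cv2.imwrite('pics/s5c.png',cv2.resize(im[150:260,280:400],None,fx=5,fy=5,interpolation=cv2.INTER_CUBIC))
E
```

```text
red [0.5999 0.116  0.08  ] wl [0.6349 0.132  0.08  ]
0.033 [0.5231 0.1055 0.033 ] [0.5155 0.1045 0.033 ]
0.05 [0.5282 0.1063 0.05  ] [0.5211 0.1054 0.05  ]
0.06 [0.5312 0.1068 0.06  ] [0.5244 0.1059 0.06  ]
0.08 [0.5372 0.1077 0.08  ] [0.5311 0.1069 0.08  ]
0.095 [0.5417 0.1084 0.095 ] [0.5361 0.1077 0.095 ]
tcp in scene (np.float64(321.12917113763774), np.float64(209.90098158017233)) grip top (np.float64(316.73191538186626), np.float64(200.50576890935125))
grip top/bottom (np.float64(317.0516794857483), np.float64(215.58854347263662))
```

View pics/s5c.png

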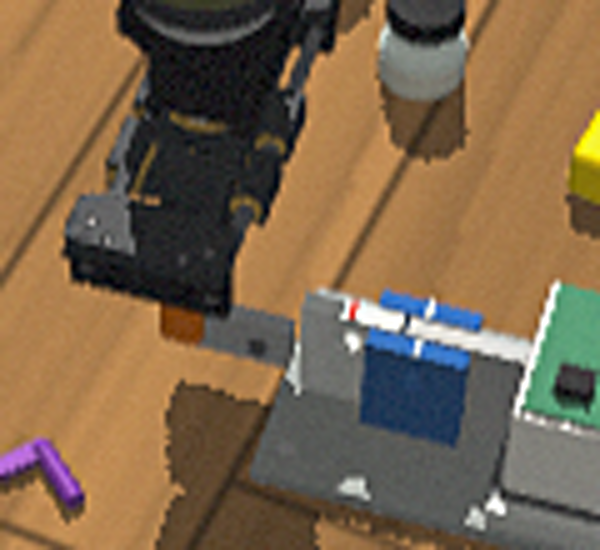

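Call:
send_rows([
  [0,0,-0.03,0,0,0],
  [0,0,-0.03,0,0,0],
  [0,0,-0.03,0,0,0],
  [0,0,0,0,0,0],
  [0,0,0,0,0,0],
])

```text
time_s: 7.95
tool_pos: [0.5249, 0.1067, 0.1505]
tcp_rot: [3.14, 0.001, 0.13]
force: [0.8, -0.8, 0.5]
width: 0.0003
```

```bash
python3 - <<'E'
from h import *
st();sc,im=cam('scene','s6'); p=telemetry.sense()['tool_pos'];u,v=proj(sc,p);print(u,v,[proj(sc,p+[0,0,h]) for h in(.02,.04)])
k=5;c=cv2.resize(im[110:230,270:400],None,fx=k,fy=k,interpolation=cv2.INTER_CUBIC)
for h,col in((0,(255,255,0)),(.019,(0,255,0)),(.04,(255,0,255))):
    u,v=proj(sc,p+[0,0,h]); cv2.circle(c,(int((u-270+.5)*k),int((v-110+.5)*k)),5,col,2)
cv2.imwrite('pics/s6c.png',c)
E
```

```text
time_s 7.95
tool_pos [0.5249 0.1067 0.1505]
tcp_rot [3.1397 0.0007 0.1296]
force [ 0.7583 -0.7726  0.5172]
width 0.00032379010302035485
qpos [ 0.7077  0.2333 -1.0753  1.7548  0.2155  1.2819 -1.8598]
320.50014360894266 186.9520965403897 [(np.float64(320.438236262912), np.float64(181.44956268740978)), (np.float64(320.374634560083), np.float64(175.7964286837148))]
```

View pics/s6c.png

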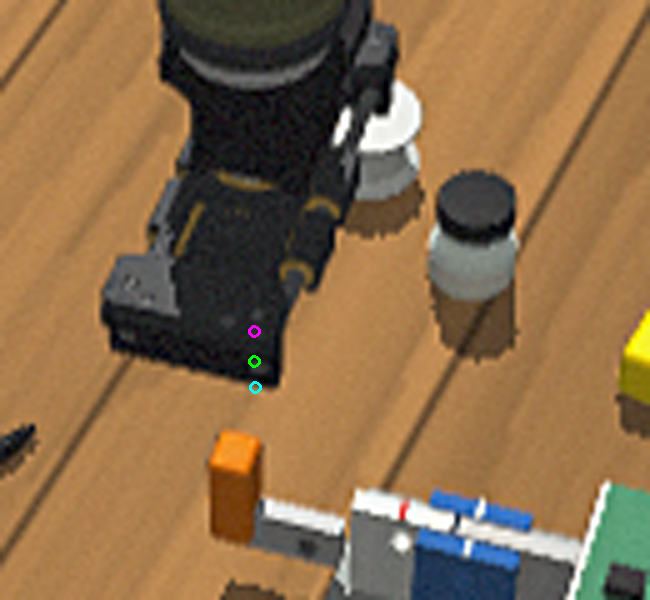

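```bash
python3 - <<'E'
from h import *
sc=cm('s6'); k=5; c=cv2.imread('pics/s6c.png')
p=np.array([.5249,.1067,.1505]); R=Ro.from_euler('xyz',[np.pi,0,.13]).as_matrix()
for off,col in((0,(0,255,255)),(.04,(0,0,255))):
  for x in(-.0375,.0375):
    for y in (-.095,.095):
      u,v=proj(sc,p+R@np.array([x,y,-.070-off])); q=(int((u-270+.5)*k),int((v-110+.5)*k)); cv2.circle(c,q,5,col,2); print(off,x,y,q)
cv2.imwrite('pics/s6d.png',c); o,d=ray(sc,320,240); print(o)
E
```

```text
0 -0.0375 -0.095 (240, 122)
0 -0.0375 0.095 (106, 425)
0 0.0375 -0.095 (394, 157)
0 0.0375 0.095 (271, 466)
0.04 -0.0375 -0.095 (239, 59)
0.04 -0.0375 0.095 (101, 365)
0.04 0.0375 -0.095 (397, 94)
0.04 0.0375 0.095 (271, 406)
[ 0.8711 -0.6157  1.1216]
```

View pics/s6d.png

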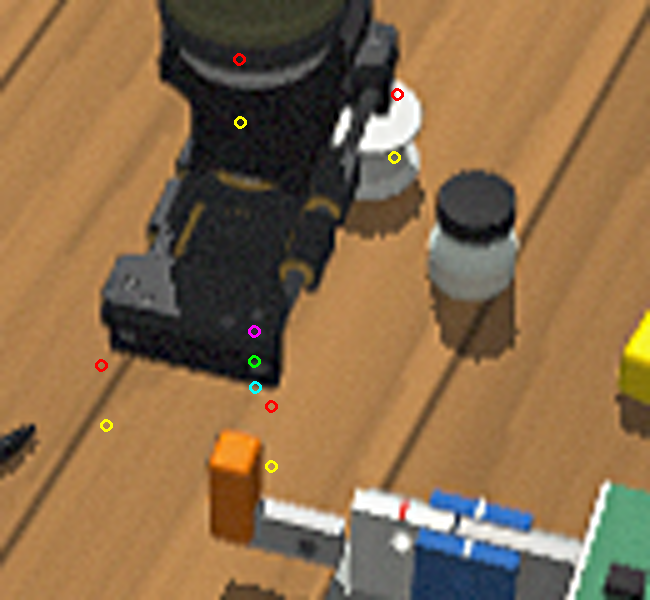

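In the scene view the hand sits higher than its reported pose: the bottom edge of the block is at (278,385), where I predicted (271,466). The wrist view also puts the fingertips about 40 mm short of the reported TCP. I'll check by touching the grip's top (z 0.095) with shut fingers, lowering gently.

Call:
send_rows([
  [-0.0105,0.0015,0.028,0,0,0],
  [0,0,0.03,0,0,0],
  [0,0,0.03,0,0,0],
  [0,0,0,0,0,0],
  [0,0,0.002,0,0,0],
  [0,0,0.002,0,0,0],
  [0,0,0,0,0,0],
])

```text
time_s: 8.7
tool_pos: [0.5147, 0.1041, 0.0589]
tcp_rot: [3.14, 0.001, 0.13]
force: [-1.9, -0.3, 10.1]
width: 0.0004
```

Call:
send_rows([
  [0,0,0.002,0,0,0],
  [0,0,0.002,0,0,0],
  [0,0,0,0,0,0],
])

```text
time_s: 9.0
tool_pos: [0.5189, 0.1046, 0.0588]
tcp_rot: [3.139, -0.007, 0.13]
force: [-1.7, -0.8, 27.8]
width: 0.0004
```

Contact came at a reported z of about 0.059, with 28 N. The true tips are therefore 36 mm above the reported TCP, and I'll use that offset from here. Now I raise, open, and take the grip properly.

Call:
send_rows([
  [0,0,-0.012,0,0,0],
  [0,0,-0.01,0,0,0],
  [0,0,0,0,0,0],
  [0,0,0,0,0,0],
  [0,0,0,0,0,0],
  [0,0,0,0,0,0],
  [0,0,0,0,0,0],
  [0,0,0,0,0,0],
  [0,0,0,0,0,0],
], grip=65)

```text
time_s: 9.9
tool_pos: [0.5142, 0.1038, 0.0761]
tcp_rot: [3.141, 0.002, 0.13]
force: [0.4, 1.7, 0.5]
width: 0.0557
```

```bash
python3 - <<'E'
from h import *
st();plan([.5145,.1045,.023],.13,4)
E
```

```text
time_s 9.9
tool_pos [0.5142 0.1038 0.0761]
tcp_rot [3.1406 0.0019 0.1298]
force [0.4484 1.6532 0.4686]
width 0.05568381261402356
qpos [ 0.6779  0.2919 -1.0477  1.8661  0.2781  1.1435 -1.9102]
row x4 [ 0.0001 -0.0002  0.0133] [ 0.01  0.03 -0.  ] |d| 0.0133
```

Call:
send_rows([
  [0,0,0.0133,0,0,0],
  [0,0,0.0133,0,0,0],
  [0,0,0.0133,0,0,0],
  [0,0,0.0133,0,0,0],
  [0,0,0,0,0,0],
])

```text
time_s: 10.4
tool_pos: [0.5121, 0.1034, 0.0204]
tcp_rot: [3.141, 0.006, 0.13]
force: [-0.3, -1.0, -0.1]
width: 0.0565
```

Call:
send_rows([
  [0,0,0,0,0,0],
  [0,0,0,0,0,0],
  [0,0,0,0,0,0],
  [0,0,0,0,0,0],
  [0,0,0,0,0,0],
  [0,0,0,0,0,0],
  [0,0,0,0,0,0],
], grip=0, grip_force=30)

```text
time_s: 11.1
tool_pos: [0.5145, 0.1044, 0.0234]
tcp_rot: [3.141, 0.001, 0.13]
force: [-0.3, 1.9, 1.9]
width: 0.0256
```

Call:
send_rows([
  [0.006,0,0,0,0,0],
  [0.006,0,0,0,0,0],
  [0.006,0,0,0,0,0],
  [0.006,0,0,0,0,0],
  [0.006,0,0,0,0,0],
  [0.006,0,0,0,0,0],
  [0,0,0,0,0,0],
  [0,0,0,0,0,0],
])

```text
time_s: 11.9
tool_pos: [0.5507, 0.1091, 0.0234]
tcp_rot: [3.141, -0.0, 0.13]
force: [0.8, 3.1, 2.5]
width: 0.0257
```

```bash
python3 - <<'E'
from h import *
st(); cam('wrist','w7')
E
```

```text
time_s 11.9
tool_pos [0.5507 0.1091 0.0234]
tcp_rot [ 3.1412 -0.      0.1301]
force [0.7735 3.132  2.5426]
width 0.02571001917360664
qpos [ 0.5615  0.4429 -0.964   1.8296  0.41    1.0845 -1.9953]
```

View pics/w7.png

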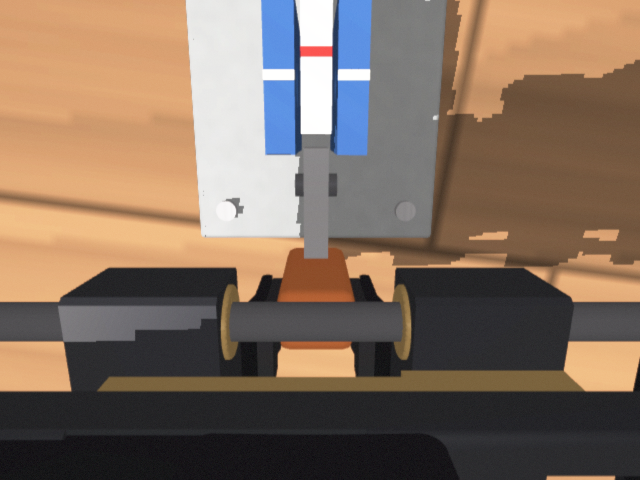

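```bash
python3 - <<'E'
from h import *
m=cm('w7')
r=onz(m,316,51,.08);a=onz(m,278.5,74.5,.08);b=onz(m,353,74.5,.08);print(r,a,b)
u=np.array([np.cos(.13),np.sin(.13),0]);print(np.dot(r-(a+b)/2,u),np.linalg.norm(a-b))
a=cv2.imread('pics/w7.png')[0:240,190:450];cv2.imwrite('pics/w7c.png',cv2.resize(a,None,fx=3,fy=2.5))
E
```

```text
[0.6427 0.1216 0.08  ] [0.6342 0.1326 0.08  ] [0.6373 0.1089 0.08  ]
0.006978802492654822 0.023902912149698932
```

View pics/w7c.png

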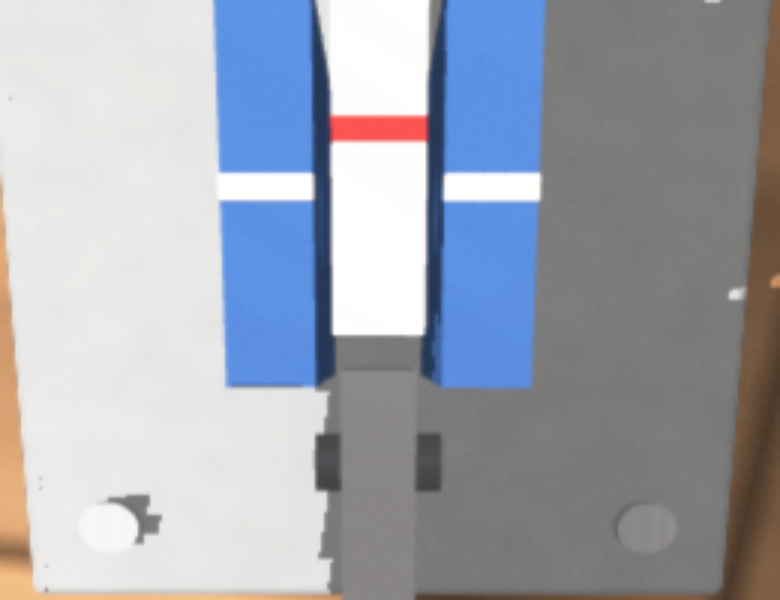

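The grip is held (width 25.7 mm). The red mark is 7 mm past the white marks; the touch test had nudged the sled. Going back 7 mm.

Call:
send_rows([
  [-0.0035,0,0,0,0,0],
  [-0.0035,0,0,0,0,0],
  [0,0,0,0,0,0],
  [0,0,0,0,0,0],
])

```text
time_s: 12.35
tool_pos: [0.5427, 0.1081, 0.0234]
tcp_rot: [3.141, 0.002, 0.13]
force: [-0.3, 4.0, 5.7]
width: 0.026
```

```bash
python3 - <<'E'
from h import *
st(); m,im=cam('wrist','w8');cv2.imwrite('pics/w8c.png',cv2.resize(im[0:240,190:450],None,fx=3,fy=2.5))
E
```

```text
time_s 12.35
tool_pos [0.5427 0.1081 0.0234]
tcp_rot [3.1408 0.0016 0.1301]
force [-0.3416  4.0131  5.6906]
width 0.02597500738982279
qpos [ 0.5737  0.4279 -0.9719  1.8473  0.3997  1.0794 -1.9916]
```

View pics/w8c.png

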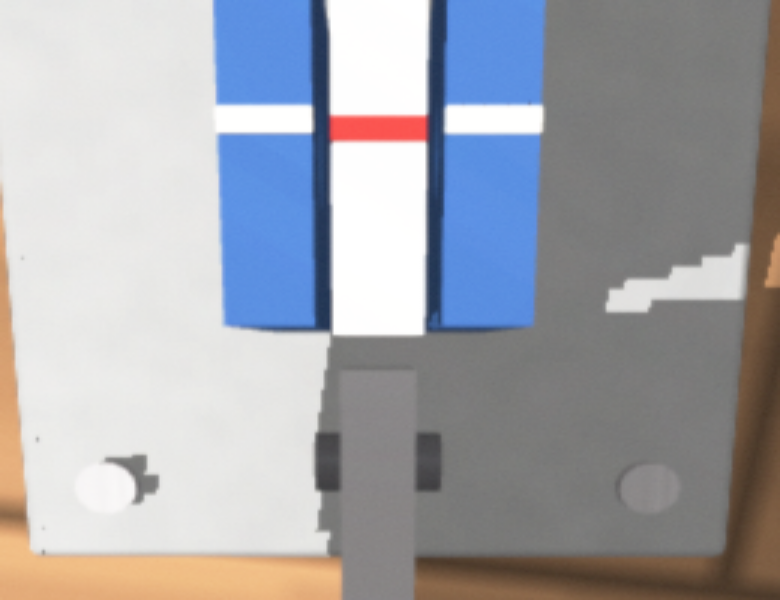

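The red mark is now about 1.2 mm short of the white marks (rows 128 and 118 in the crop). A small nudge forward, then release and lift.

Call:
send_rows([
  [0.0012,0,0,0,0,0],
  [0,0,0,0,0,0],
  [0,0,0,0,0,0],
])

```text
time_s: 12.7
tool_pos: [0.543, 0.1081, 0.0234]
tcp_rot: [3.14, 0.004, 0.13]
force: [-2.7, 2.8, 8.3]
width: 0.0255
```

Call:
send_rows([
  [0,0,0,0,0,0],
  [0,0,0,0,0,0],
  [0,0,0,0,0,0],
  [0,0,0,0,0,0],
  [0,0,0,0,0,0],
  [0,0,-0.03,0,0,0],
  [0,0,-0.03,0,0,0],
  [0,0,-0.03,0,0,0],
  [0,0,-0.02,0,0,0],
  [0,0,0,0,0,0],
], grip=60)

```text
time_s: 13.7
tool_pos: [0.5464, 0.1083, 0.1358]
tcp_rot: [3.14, -0.003, 0.129]
force: [-0.9, -0.4, -0.6]
width: 0.0522
```

```bash
python3 - <<'E'
from h import *
st(); m,im=cam('wrist','w9');cv2.imwrite('pics/w9c.png',cv2.resize(im[0:240,190:450],None,fx=3,fy=2.5))
E
```

```text
time_s 13.7
tool_pos [0.5464 0.1083 0.1358]
tcp_rot [ 3.1397 -0.0035  0.1295]
force [-0.9021 -0.3601 -0.5722]
width 0.05219882186133569
qpos [ 0.6542  0.3026 -1.0477  1.7284  0.2768  1.2667 -1.8985]
```

View pics/w9c.png

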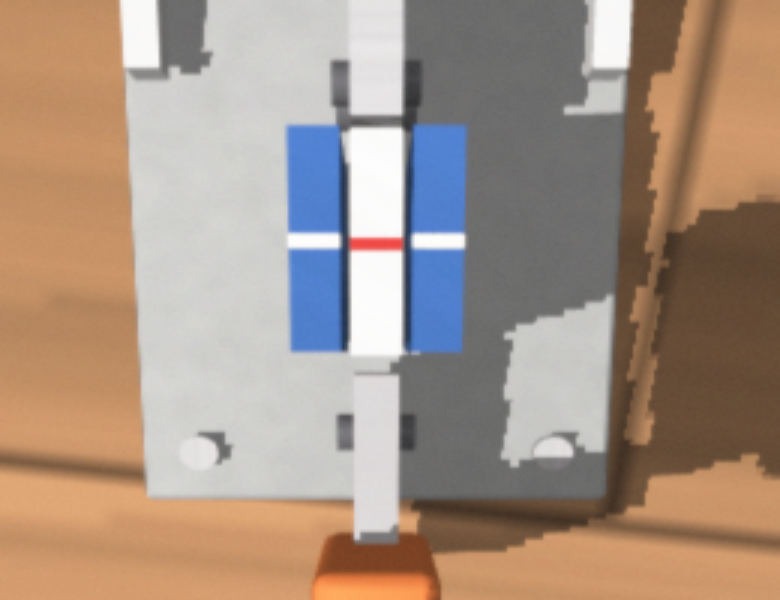

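The red mark is now within 0.5 mm of the white marks. Next I compute the dock and pin poses and go to the pin.

```bash
python3 - <<'E'
from h import *
m=cm('w9'); P=lambda x,y,z:onz(m,190+(x+.5)/3-.5,(y+.5)/2.5-.5,z)
a,b=P(314,240,.08),P(439,240.5,.08);print('marks',a,b,(a+b)/2,np.linalg.norm(a-b))
pl,pr=P(147,497,.012),P(608,497,.012);d=pl-pr;yaw=np.arctan2(-d[0],d[1]);print('plate',pl,pr,np.linalg.norm(d),yaw,'hole from plate',(pl+pr)/2+.07*np.array([np.cos(yaw),np.sin(yaw),0]))
ne,fa=P(375,360,.08),P(377,130,.08);d=fa-ne;print('tongue yaw',np.arctan2(d[1],d[0]))
m=cm('w1');Q=lambda x,y:onz(m,225+(x+.5)/4.4-.5,125+(y+.5)/4.4-.5,.03)
n,c=Q(276,80),Q(278.5,483);d=n-c;y=np.arctan2(d[1],d[0]);print('pin',n,c,np.linalg.norm(d),y)
l=Q(103,480);print('leg',np.linalg.norm(l-c),np.arctan2(*(l-c)[1::-1])-np.pi/2)
for t in(.026,.028): print('grip pt',c+t*np.array([np.cos(y),np.sin(y),0]))
g=c+.028*np.array([np.cos(y),np.sin(y),0])
plan([g[0],g[1],.06],y,13)
E
```

```text
marks [0.6342 0.1326 0.08  ] [0.6372 0.1085 0.08  ] [0.6357 0.1206 0.08  ] 0.02422262193044004
plate [0.5594 0.1706 0.012 ] [0.5748 0.0519 0.012 ] 0.11976780572210596 0.12916442201210854 hole from plate [0.6365 0.1203 0.012 ]
tongue yaw 0.12154092794341873
pin [ 0.3935 -0.1538  0.03  ] [ 0.4063 -0.2341  0.03  ] 0.08127106289983248 1.7283802033997933
leg 0.03634454859412668 -4.5624526228869335
grip pt [ 0.4022 -0.2084  0.03  ]
grip pt [ 0.4019 -0.2064  0.03  ]
row x13 [-0.0285  0.008   0.0057] [ 0.01  0.   -7.05] |d| 0.0301
```

Call:
send_rows([
  [-0.0285,0.008,0,0,0,-7.05],
  [-0.0285,0.008,0,0,0,-7.05],
  [-0.0285,0.008,0,0,0,-7.05],
  [-0.0285,0.008,0,0,0,-7.05],
  [-0.0285,0.008,0,0,0,-7.05],
  [-0.0285,0.008,0,0,0,-7.05],
  [-0.0285,0.008,0,0,0,-7.05],
])

```text
time_s: 14.45
tool_pos: [0.4032, -0.0233, 0.1327]
tcp_rot: [-3.14, 0.005, 0.944]
force: [-0.6, -0.7, 0.1]
width: 0.0522
```

Call:
send_rows([
  [-0.0285,0.008,0,0,0,-7.05],
  [-0.0285,0.008,0,0,0,-7.05],
  [-0.0285,0.008,0,0,0,-7.05],
  [-0.0285,0.008,0,0,0,-7.05],
  [-0.0285,0.008,0,0,0,-7.05],
  [-0.0285,0.008,0,0,0,-7.05],
  [0,0,0,0,0,0],
  [0,0,0,0,0,0],
], grip=50)

```text
time_s: 15.25
tool_pos: [0.3956, -0.195, 0.1326]
tcp_rot: [-3.136, -0.001, 1.676]
force: [0.1, -0.1, 0.3]
width: 0.0434
```

```bash
python3 - <<'E'
from h import *
st(); plan([.402,-.2065,.06],1.728,3); cam('wrist','w10')
E
```

```text
time_s 15.25
tool_pos [ 0.3956 -0.195   0.1326]
tcp_rot [-3.1364 -0.0014  1.6761]
force [ 0.121  -0.0817  0.2734]
width 0.04343611385522721
qpos [ 1.0424 -0.0758 -0.6125  1.9889 -0.0448  1.2203  0.5522]
row x3 [-0.0041  0.0017  0.0242] [-0.1  -0.03 -0.99] |d| 0.0246
```

View pics/w10.png

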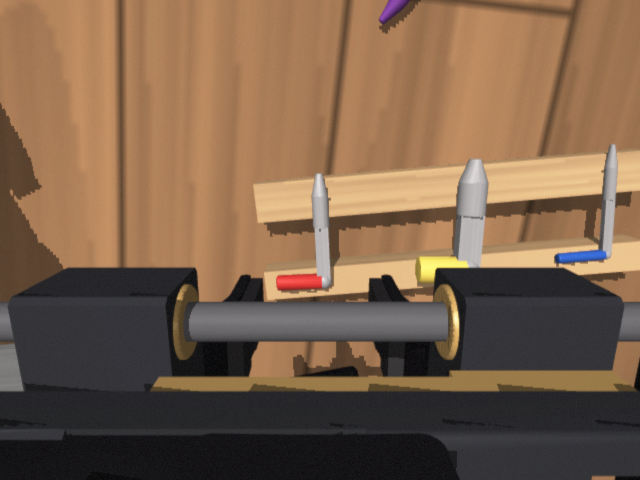

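```bash
python3 - <<'E'
from h import *
m=cm('w10'); n,c=onz(m,319,174,.03),onz(m,325,281.5,.03); d=n-c;print(n,c,np.linalg.norm(d),np.arctan2(d[1],d[0]), c+.028*d/np.linalg.norm(d))
E
```

```text
[ 0.3941 -0.154   0.03  ] [ 0.4074 -0.2345  0.03  ] 0.0815515859518982 1.7342678658237074 [ 0.4028 -0.2068  0.03  ]
```

Call:
send_rows([
  [-0.0041,0.0017,0.024,0,0,-1],
  [-0.0041,0.0017,0.024,0,0,-1],
  [-0.0041,0.0017,0.024,0,0,-1],
  [0,0,0,0,0,0],
  [0,0,0,0,0,0],
])

```text
time_s: 15.8
tool_pos: [0.4027, -0.2061, 0.0622]
tcp_rot: [-3.138, 0.001, 1.731]
force: [0.4, -0.5, 0.8]
width: 0.0436
```

```bash
python3 - <<'E'
from h import *
st(); plan([.402,-.2065,-.021],1.729,5)
E
```

```text
time_s 15.8
tool_pos [ 0.4027 -0.2061  0.0622]
tcp_rot [-3.1375  0.0005  1.7311]
force [ 0.441  -0.4888  0.7879]
width 0.04355655910505654
qpos [ 1.0332  0.0354 -0.625   2.0498  0.0267  1.0663  0.5558]
row x5 [-0.0001 -0.0001  0.0166] [-0.05  0.01  0.02] |d| 0.0166
```

Call:
send_rows([
  [0,0,0.0166,0,0,0],
  [0,0,0.0166,0,0,0],
  [0,0,0.0166,0,0,0],
  [0,0,0.0166,0,0,0],
  [0,0,0.012,0,0,0],
  [0,0,0,0,0,0],
])

```text
time_s: 16.4
tool_pos: [0.4023, -0.2068, -0.0166]
tcp_rot: [-3.137, 0.001, 1.731]
force: [0.6, 0.1, -0.1]
width: 0.0434
```

Call:
send_rows([
  [0,0,0.004,0,0,0],
  [0,0,0,0,0,0],
])

```text
time_s: 16.6
tool_pos: [0.4032, -0.2076, -0.0198]
tcp_rot: [-3.139, 0.002, 1.731]
force: [-0.6, -0.0, 0.1]
width: 0.0439
```

```bash
python3 - <<'E'
from h import *
st(); cam('wrist','w11')
E
```

```text
time_s 16.6
tool_pos [ 0.4032 -0.2076 -0.0198]
tcp_rot [-3.1389  0.0021  1.7305]
force [-0.6199 -0.0225  0.0909]
width 0.043920627480256706
qpos [ 1.0028  0.17   -0.6191  2.1196  0.131   0.8885  0.4673]
```

View pics/w11.png

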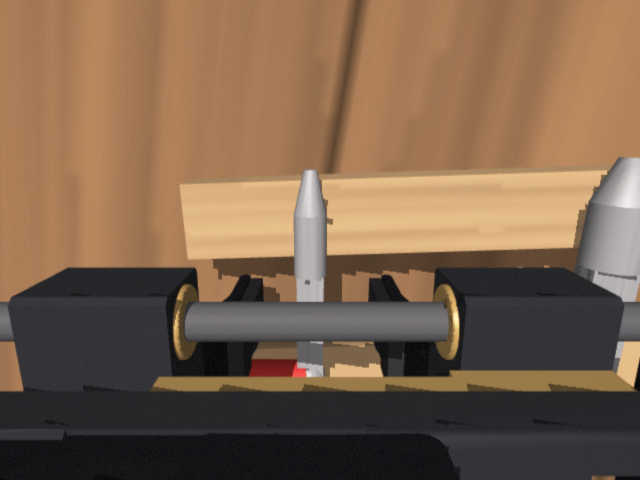

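The pin lies centred between the fingers: shaft at column 311, jaws at about 250 and 375. Closing.

Call:
send_rows([
  [0,0,0,0,0,0],
  [0,0,0,0,0,0],
  [0,0,0,0,0,0],
  [0,0,0,0,0,0],
  [0,0,0,0,0,0],
  [0,0,0,0,0,0],
  [0,0,0,0,0,0],
  [0,0,0,0,0,0],
], grip=0, grip_force=40)

```text
time_s: 17.45
tool_pos: [0.4027, -0.2074, -0.0203]
tcp_rot: [-3.138, 0.001, 1.731]
force: [-0.6, -0.4, 0.8]
width: 0.0095
```

Call:
send_rows([
  [0,0,-0.02,0,0,0],
  [0,0,-0.03,0,0,0],
  [0,0,-0.03,0,0,0],
  [0,0,-0.03,0,0,0],
  [0,0,0,0,0,0],
  [0,0,0,0,0,0],
])

```text
time_s: 18.05
tool_pos: [0.4032, -0.2074, 0.0898]
tcp_rot: [-3.139, 0.002, 1.731]
force: [0.1, 1.4, -1.4]
width: 0.0091
```

```bash
python3 - <<'E'
from h import *
st(); cam('wrist','w12')
E
```

```text
time_s 18.05
tool_pos [ 0.4032 -0.2074  0.0898]
tcp_rot [-3.1388  0.0024  1.7305]
force [ 0.1021  1.3796 -1.4432]
width 0.009124270211977275
qpos [ 1.0471 -0.0004 -0.6272  2.0193  0.0037  1.1237  0.5781]
```

View pics/w12.png

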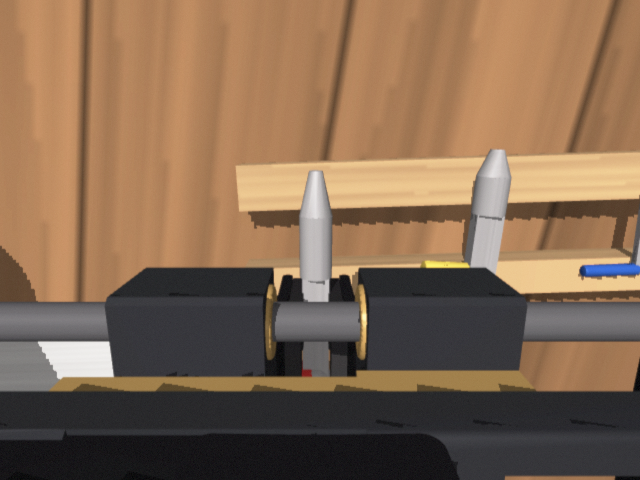

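```bash
python3 - <<'E'
from h import *
m=cm('w12'); s=telemetry.sense();p=np.array(s['tool_pos']);R=Ro.from_euler('xyz',s['tcp_rot']).as_matrix()
for z in(.138,.1403,.142): print('nose in tool',R.T@(onz(m,316,170.5,z)-p), 'shoulder', R.T@(onz(m,316,215,z)-p))
L=.053; H=np.array([.636,.1204]);yd=np.array([-np.sin(.129),np.cos(.129)])
g=H+yd*(-.045-L); print(g, np.hypot(*g)); plan([*g,.09],1.70,11)
E
```

```text
nose in tool [ 0.054   0.0017 -0.0492] shoulder [ 0.0378  0.0017 -0.0492]
nose in tool [ 0.0541  0.0017 -0.0515] shoulder [ 0.0382  0.0017 -0.0515]
nose in tool [ 0.0543  0.0017 -0.0532] shoulder [ 0.0385  0.0017 -0.0532]
[0.6486 0.0232] 0.6490222645124726
row x11 [ 0.0174  0.0252 -0.0002] [-0.02  0.    0.16] |d| 0.0306
```

Call:
send_rows([
  [0.0174,0.0252,0,0,0,0.16],
  [0.0174,0.0252,0,0,0,0.16],
  [0.0174,0.0252,0,0,0,0.16],
  [0.0174,0.0252,0,0,0,0.16],
  [0.0174,0.0252,0,0,0,0.16],
  [0.0174,0.0252,0,0,0,0.16],
  [0.0174,0.0252,0,0,0,0.16],
  [0.0174,0.0252,0,0,0,0.16],
])

```text
time_s: 18.9
tool_pos: [0.581, -0.0383, 0.0865]
tcp_rot: [-3.135, -0.0, 1.708]
force: [-0.3, -0.2, -0.9]
width: 0.0094
```

Call:
send_rows([
  [0.0174,0.0252,0,0,0,0.16],
  [0.0174,0.0252,0,0,0,0.16],
  [0.0174,0.0252,0,0,0,0.16],
  [0,0,0.02,0,0,0],
  [0,0,0.02,0,0,0],
  [0,0,0.02,0,0,0],
  [0,0,0,0,0,0],
  [0,0,0,0,0,0],
])

```text
time_s: 19.7
tool_pos: [0.6482, 0.0226, 0.0271]
tcp_rot: [-3.136, 0.0, 1.7]
force: [0.7, -0.0, -0.8]
width: 0.0098
```

```bash
python3 - <<'E'
from h import *
st(); cam('wrist','w13')
E
```

```text
time_s 19.7
tool_pos [0.6482 0.0226 0.0271]
tcp_rot [-3.1356  0.0005  1.7003]
force [ 0.7033 -0.045  -0.8379]
width 0.009762567136347189
qpos [ 0.472   0.5467 -0.7252  1.6021  0.3879  1.1482 -0.2148]
```

View pics/w13.png

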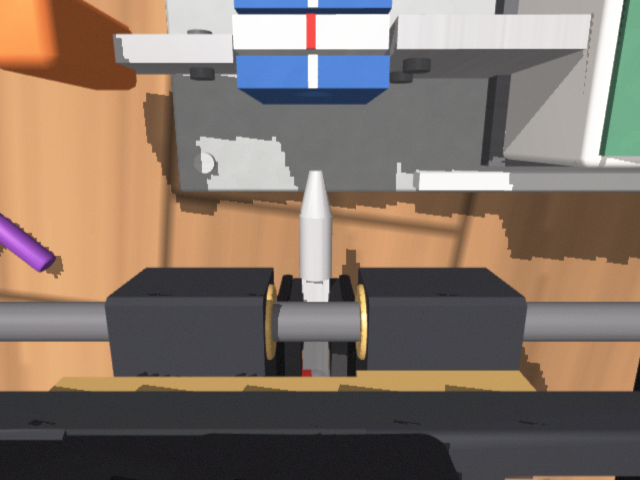

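In the wrist view the right cheek's white mark is at (313,70), the red mark at (311,30) and the nose tip at (316,171).

```bash
python3 - <<'E'
from h import *
im=cv2.imread('pics/w13.png'); m=cm('w13')
# white mark on blue, red mark, nose centroid by rows
def col(mask): ys,xs=np.nonzero(mask); return xs.mean(),ys.mean(),len(xs)
w=im[56:86,290:335]; mk=(w.min(2)>200); x,y,n=col(mk); wp=(x+290,y+56); 
r=im[14:46,290:335].astype(int); mk=(r[...,2]>r[...,1]+80); x,y,n2=col(mk); rp=(x+290,y+14)
w2=im[0:8,290:335]; mk=(w2.min(2)>200); x,y,n3=col(mk); w2p=(x+290,y)
print(wp,n,rp,n2,w2p,n3)
for row in(175,185,200,220,245,265):
    l=im[row,285:348].astype(int); g=(abs(l[:,2]-l[:,0])<25)&(l.mean(1)>110); xs=np.nonzero(g)[0]+285; print(row,xs.min(),xs.max(),xs.mean())
s=telemetry.sense();p=np.array(s['tool_pos']);R=Ro.from_euler('xyz',s['tcp_rot']).as_matrix()
T=lambda q,z:R.T@(onz(m,*q,z)-p)
z=p[2]+.0503
print('white',T(wp,.08),T(w2p,.08),'red',T(rp,.08)); 
for rr in(171,200,220,245,265): print('nose',rr,T((316,rr),z))
# cheek outer face top edge row
print('cheek edge',T((313,88.5),.08))
print('plate corner right edge',onz(m,182,190,.012))
E
```

```text
(np.float64(312.5), np.float64(70.5)) 300 (np.float64(310.7368421052632), np.float64(29.523026315789473)) 304 (np.float64(312.5), np.float64(3.0)) 70
175 285 347 316.35483870967744
185 285 347 316.0
200 302 327 314.5
220 300 331 315.5
245 300 331 315.5
265 300 330 315.0
white [ 0.0873 -0.001  -0.0518] [ 0.1073 -0.001  -0.0518] red [ 0.0996 -0.0016 -0.0518]
nose 171 [ 0.0546  0.0001 -0.0503]
nose 200 [ 0.0444  0.0001 -0.0503]
nose 220 [ 0.0371  0.0001 -0.0503]
nose 245 [ 0.0278  0.0001 -0.0503]
nose 265 [ 0.0202  0.0001 -0.0503]
cheek edge [ 0.0817 -0.0009 -0.0517]
plate corner right edge [0.5756 0.0533 0.012 ]
```

Call:
send_rows([
  [0,-0.001,0.0085,0,0,0],
  [0,0,0.0088,0,0,0],
  [0.01,0,0,0,0,0],
  [0.01,0,0,0,0,0],
  [0,0,0,0,0,0],
  [0,0,0,0,0,0],
])

```text
time_s: 20.35
tool_pos: [0.6459, 0.0432, 0.0117]
tcp_rot: [-3.139, 0.002, 1.702]
force: [0.1, -0.5, -1.1]
width: 0.0091
```

```bash
python3 - <<'E'
from h import *
st(); m,im=cam('wrist','w14'); m2,i2=cam('scene','s14')
s=telemetry.sense();p=np.array(s['tool_pos']);R=Ro.from_euler('xyz',s['tcp_rot']).as_matrix()
c=cv2.resize(im[0:240,200:430],None,fx=2.5,fy=2.5); d=cv2.resize(i2[180:260,310:400],None,fx=7,fy=7,interpolation=cv2.INTER_CUBIC)
cv2.imwrite('pics/w14c.png',c);cv2.imwrite('pics/s14c.png',d)
E
```

```text
time_s 20.35
tool_pos [0.6459 0.0432 0.0117]
tcp_rot [-3.1391  0.0015  1.7016]
force [ 0.1273 -0.5308 -1.0896]
width 0.009116418013991686
qpos [ 0.4397  0.5588 -0.7224  1.6208  0.4019  1.1184 -0.2559]
```

View pics/w14c.png

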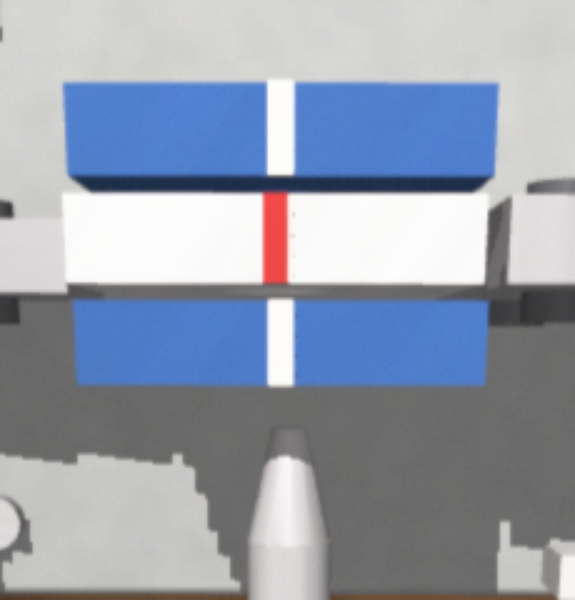

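View pics/s14c.png

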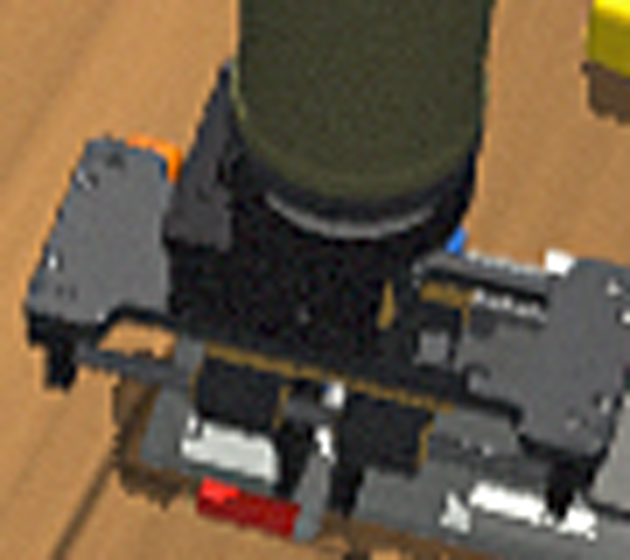

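Call:
send_rows([
  [0,-0.001,0.001,0,0,0],
  [0.005,0,0,0,0,0],
  [0.005,0,0,0,0,0],
  [0.004,0,0,0,0,0],
  [0,0,0,0,0,0],
])

```text
time_s: 20.95
tool_pos: [0.6427, 0.0573, 0.0103]
tcp_rot: [-3.138, 0.001, 1.702]
force: [0.1, 0.6, 0.7]
width: 0.0091
```

Call:
send_rows([
  [0.003,0,0,0,0,0],
  [0.003,0,0,0,0,0],
  [0.003,0,0,0,0,0],
  [0,0,0,0,0,0],
])

```text
time_s: 21.35
tool_pos: [0.6416, 0.0656, 0.0102]
tcp_rot: [-3.138, 0.001, 1.701]
force: [0.3, -0.4, -0.1]
width: 0.009
```

```bash
python3 - <<'E'
from h import *
st(); m,im=cam('wrist','w15')
c=cv2.resize(im[0:300,200:430],None,fx=2.5,fy=2); cv2.imwrite('pics/w15c.png',c)
E
```

```text
time_s 21.35
tool_pos [0.6416 0.0656 0.0102]
tcp_rot [-3.1384  0.001   1.7007]
force [ 0.3206 -0.4177 -0.1167]
width 0.00899592250706718
qpos [ 0.4095  0.5579 -0.7268  1.6273  0.4033  1.1153 -0.2936]
```

View pics/w15c.png

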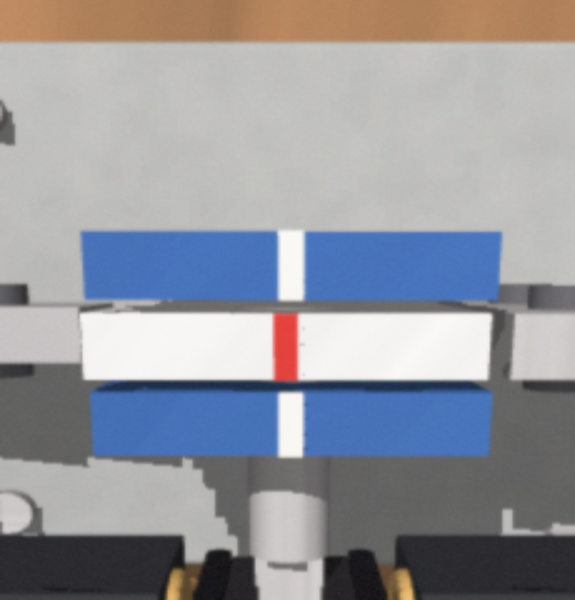

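The nose is in the right cheek's hole without force, and the shaft (column 288) is in line with the mark (290). Continuing in.

Call:
send_rows([
  [0.003,0,0,0,0,0],
  [0.003,0,0,0,0,0],
  [0.003,0,0,0,0,0],
  [0.003,0,0,0,0,0],
  [0,0,0,0,0,0],
])

```text
time_s: 21.9
tool_pos: [0.64, 0.0776, 0.0102]
tcp_rot: [-3.138, 0.001, 1.701]
force: [-0.2, 0.7, -0.7]
width: 0.0096
```

Call:
send_rows([
  [0.003,0,0,0,0,0],
  [0.003,0,0,0,0,0],
  [0.003,0,0,0,0,0],
  [0,0,0,0,0,0],
])

```text
time_s: 22.3
tool_pos: [0.6388, 0.0865, 0.0102]
tcp_rot: [-3.138, 0.001, 1.701]
force: [-0.8, 0.0, -1.0]
width: 0.0095
```

```bash
python3 - <<'E'
from h import *
st(); m,im=cam('wrist','w16')
c=cv2.resize(im[0:400,200:430],None,fx=2.5,fy=1.5); cv2.imwrite('pics/w16c.png',c)
H=np.array([.636,.1204]);yd=np.array([-np.sin(.129),np.cos(.129)]);print('tcp dock y',(telemetry.sense()['tool_pos'][:2]-H)@yd)
E
```

```text
time_s 22.3
tool_pos [0.6388 0.0865 0.0102]
tcp_rot [-3.1384  0.001   1.7009]
force [-0.7771  0.0166 -1.0057]
width 0.00947575584373608
qpos [ 0.3797  0.5588 -0.7307  1.6279  0.4055  1.1158 -0.3277]
tcp dock y -0.03444706618534177
```

View pics/w16c.png

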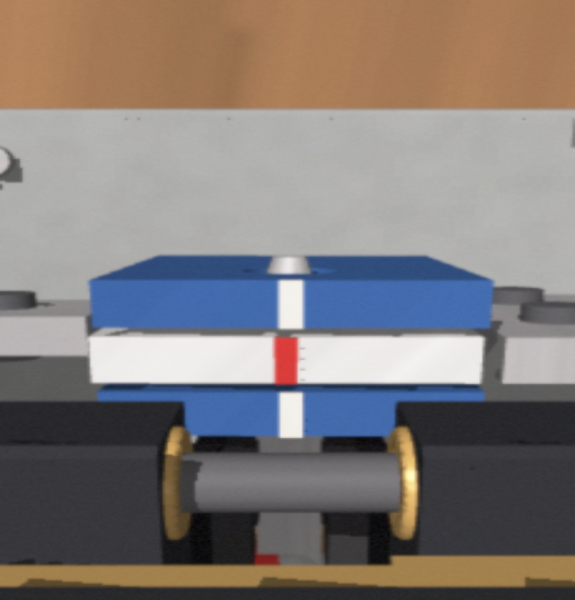

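The nose shows beyond the left cheek, at about (290,262) in the crop, still without force. I'll go 6 mm further, then release and lift.

Call:
send_rows([
  [0.003,0,0,0,0,0],
  [0.003,0,0,0,0,0],
  [0,0,0,0,0,0],
])

```text
time_s: 22.65
tool_pos: [0.6382, 0.0919, 0.0101]
tcp_rot: [-3.138, 0.001, 1.7]
force: [-0.2, -0.3, -0.2]
width: 0.0091
```

Call:
send_rows([
  [0,0,0,0,0,0],
  [0,0,0,0,0,0],
  [0,0,0,0,0,0],
  [0,0,0,0,0,0],
  [0,0,-0.02,0,0,0],
  [0,0,-0.03,0,0,0],
  [0,0,-0.03,0,0,0],
  [0,0,0,0,0,0],
], grip=35)

```text
time_s: 23.45
tool_pos: [0.6417, 0.0928, 0.0951]
tcp_rot: [3.137, 0.001, 1.7]
force: [-0.1, 0.4, 0.6]
width: 0.0305
```

```bash
python3 - <<'E'
from h import *
st(); m,im=cam('wrist','w17')
H=np.array([.636,.1204]);yd=np.array([-np.sin(.129),np.cos(.129)]);xd=np.array([yd[1],-yd[0]])
g=H-yd*.085; plan([*g,.09],1.70,3)
E
```

```text
time_s 23.45
tool_pos [0.6417 0.0928 0.0951]
tcp_rot [3.1367 0.0014 1.6998]
force [-0.0611  0.3704  0.6419]
width 0.03047691272522643
qpos [ 0.3979  0.4787 -0.77    1.552   0.3474  1.2472 -0.2968]
row x3 [-0.0188 -0.0002  0.0009] [ 0.03  0.03 -0.  ] |d| 0.0189
```

View pics/w17.png

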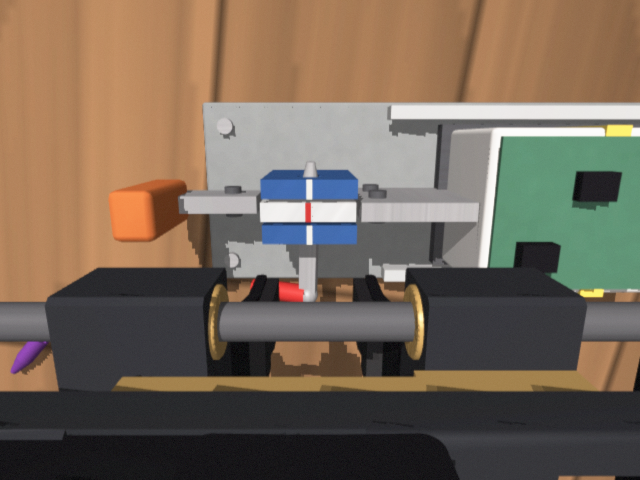

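The pin stays in the holes with its leg roughly level; its corner is at (310,296). I'll back off, shut the fingers and lower them behind the corner.

Call:
send_rows([
  [-0.0188,0,0,0,0,0],
  [-0.0188,0,0,0,0,0],
  [-0.0188,0,0,0,0,0],
  [0,0,0,0,0,0],
  [0,0,0,0,0,0],
  [0,0,0,0,0,0],
], grip=0, grip_force=20)

```text
time_s: 24.1
tool_pos: [0.6452, 0.0377, 0.0898]
tcp_rot: [-3.138, 0.0, 1.702]
force: [0.6, -0.4, -0.4]
width: 0.0007
```

```bash
python3 - <<'E'
from h import *
st(); m,im=cam('wrist','w18')
H=np.array([.636,.1204]);yd=np.array([-np.sin(.129),np.cos(.129)]);xd=np.array([yd[1],-yd[0]])
p=np.array(telemetry.sense()['tool_pos']);print('dock x,y',(p[:2]-H)@xd,(p[:2]-H)@yd)
g=H-yd*.085; plan([*g,.009],1.70,4)
E
```

```text
time_s 24.1
tool_pos [0.6452 0.0377 0.0898]
tcp_rot [-3.1377  0.0002  1.7018]
force [ 0.6479 -0.4245 -0.396 ]
width 0.0007352415213359065
qpos [ 0.4724  0.4823 -0.7552  1.554   0.3419  1.246  -0.2061]
dock x,y -0.001432922354359413 -0.08315222372308553
row x4 [-0.0005  0.0004  0.0202] [-0.05  0.01  0.03] |d| 0.0203
```

View pics/w18.png

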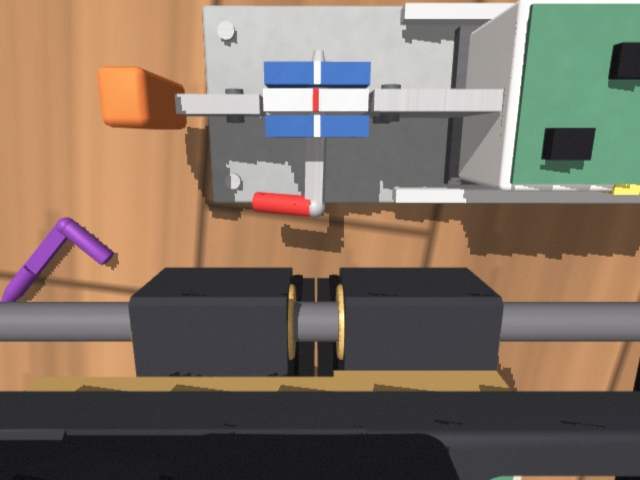

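Call:
send_rows([
  [-0.001,0,0.02,0,0,0],
  [0,0,0.02,0,0,0],
  [0,0,0.02,0,0,0],
  [0,0,0.02,0,0,0],
  [0,0,0,0,0,0],
])

```text
time_s: 24.65
tool_pos: [0.6429, 0.0356, 0.0072]
tcp_rot: [-3.133, 0.0, 1.702]
force: [0.1, 0.4, -0.6]
width: 0.0005
```

Call:
send_rows([
  [0.006,0,0,0,0,0],
  [0.006,0,0,0,0,0],
  [0.004,0,0,0,0,0],
  [0.004,0,0,0,0,0],
  [0.004,0,0,0,0,0],
  [0.004,0,0,0,0,0],
  [0,0,0,0,0,0],
])

```text
time_s: 25.35
tool_pos: [0.6431, 0.0607, 0.0108]
tcp_rot: [-3.14, 0.004, 1.699]
force: [1.1, -4.6, 2.2]
width: 0.0005
```

```bash
python3 - <<'E'
from h import *
st(); m,im=cam('wrist','w19')
H=np.array([.636,.1204]);yd=np.array([-np.sin(.129),np.cos(.129)]);xd=np.array([yd[1],-yd[0]])
p=np.array(telemetry.sense()['tool_pos']);print('dock x,y',(p[:2]-H)@xd,(p[:2]-H)@yd)
E
```

```text
time_s 25.35
tool_pos [0.6431 0.0607 0.0108]
tcp_rot [-3.1399  0.004   1.6989]
force [ 1.1218 -4.6123  2.1792]
width 0.0004873495819724335
qpos [ 0.4126  0.5567 -0.7232  1.626   0.4043  1.1154 -0.2892]
dock x,y -0.0007799400119749651 -0.06003525813726929
```

View pics/w19.png

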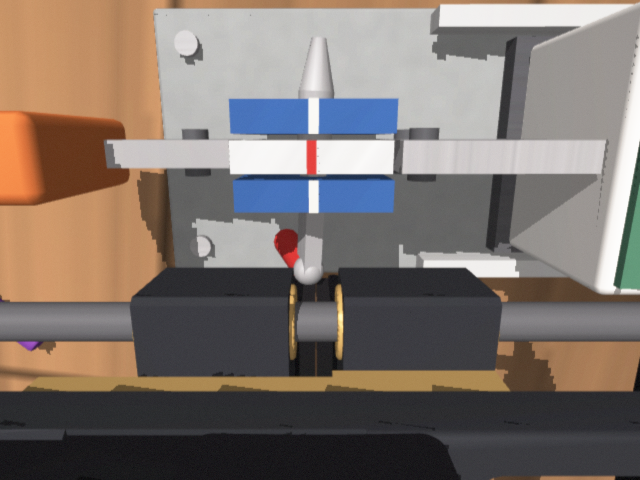

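The push is working. The pin is sliding in, its leg has swung down (seen at (287,240)), and the nose is well past the left cheek.

Call:
send_rows([
  [0.004,0,0,0,0,0],
  [0.004,0,0,0,0,0],
  [0.004,0,0,0,0,0],
  [0.004,0,0,0,0,0],
  [0.002,0,0,0,0,0],
  [0,0,0,0,0,0],
])

```text
time_s: 26.0
tool_pos: [0.6393, 0.0815, 0.0101]
tcp_rot: [-3.138, 0.0, 1.701]
force: [0.0, 0.2, 0.2]
width: 0.0008
```

Call:
send_rows([
  [0.002,0,0,0,0,0],
  [0.001,0,0,0,0,0],
  [0,0,0,0,0,0],
])

```text
time_s: 26.3
tool_pos: [0.6393, 0.0819, 0.01]
tcp_rot: [-3.138, 0.003, 1.699]
force: [-0.4, -4.2, -0.2]
width: 0.0008
```

```bash
python3 - <<'E'
from h import *
st(); m,im=cam('wrist','w20')
H=np.array([.636,.1204]);yd=np.array([-np.sin(.129),np.cos(.129)]);xd=np.array([yd[1],-yd[0]])
p=np.array(telemetry.sense()['tool_pos']);print('dock x,y',(p[:2]-H)@xd,(p[:2]-H)@yd)
E
```

```text
time_s 26.3
tool_pos [0.6393 0.0819 0.01  ]
tcp_rot [-3.1377  0.003   1.6991]
force [-0.3544 -4.2482 -0.2018]
width 0.0007550952793554189
qpos [ 0.3832  0.5581 -0.7272  1.6278  0.4054  1.1162 -0.323 ]
dock x,y -0.001704662083332211 -0.03861473672928051
```

View pics/w20.png

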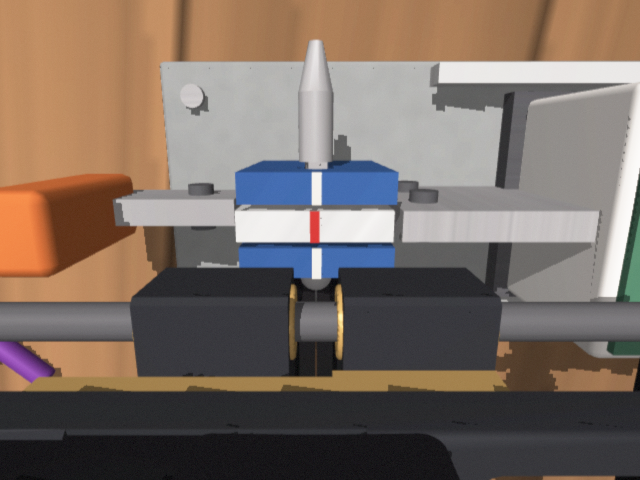

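Nearly home: the corner is at (316,283), against the cheek. I'll press a little more until the force builds.

Call:
send_rows([
  [0.001,0,0,0,0,0],
  [0.001,0,0,0,0,0],
  [0,0,0,0,0,0],
  [0,0,0,0,0,0],
])

```text
time_s: 26.75
tool_pos: [0.6393, 0.0819, 0.01]
tcp_rot: [-3.138, 0.005, 1.698]
force: [-0.2, -6.6, 2.0]
width: 0.0005
```

Call:
send_rows([
  [0.001,0,0,0,0,0],
  [0,0,0,0,0,0],
  [0,0,0,0,0,0],
])

```text
time_s: 27.05
tool_pos: [0.6393, 0.0819, 0.01]
tcp_rot: [-3.137, 0.006, 1.697]
force: [-0.3, -9.0, 2.5]
width: 0.0006
```

The tool has stopped at dock y −38.6, as predicted for fully home, with the force rising to 9 N. Backing off and checking from all views.

Call:
send_rows([
  [-0.01,0,0,0,0,0],
  [-0.02,0,0,0,0,0],
  [-0.02,0,0,0,0,0],
  [0,0,-0.04,0,0,0],
  [0,0,-0.04,0,0,0],
  [-0.01,0,-0.03,0,0,0],
  [0,0,0,0,0,0],
  [0,0,0,0,0,0],
])

```text
time_s: 27.85
tool_pos: [0.6474, 0.028, 0.1208]
tcp_rot: [-3.14, 0.0, 1.7]
force: [-0.6, -0.4, -0.7]
width: 0.0007
```

```bash
python3 - <<'E'
from h import *
st(); m,im=cam('wrist','w21'); m2,i2=cam('scene','s21'); m3,i3=cam('top','t21')
cv2.imwrite('pics/s21c.png',cv2.resize(i2[180:280,310:460],None,fx=5,fy=5,interpolation=cv2.INTER_CUBIC))
E
```

```text
time_s 27.85
tool_pos [0.6474 0.028  0.1208]
tcp_rot [-3.14    0.0001  1.7003]
force [-0.5732 -0.4075 -0.7187]
width 0.0007091709615695696
qpos [ 0.4916  0.4589 -0.763   1.5179  0.3235  1.2966 -0.1787]
```

View pics/w21.png

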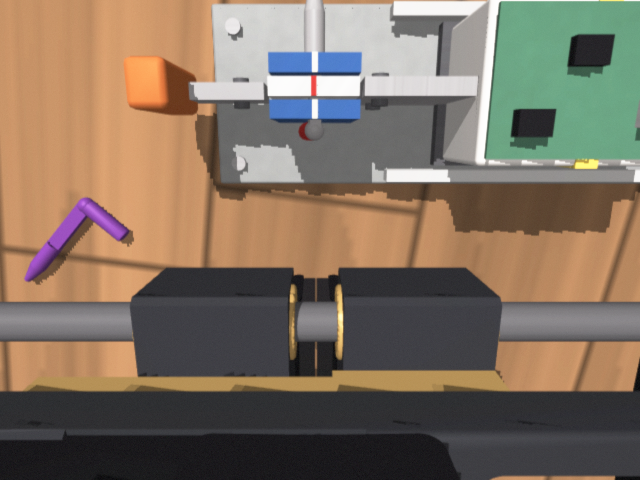

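View pics/s21c.png

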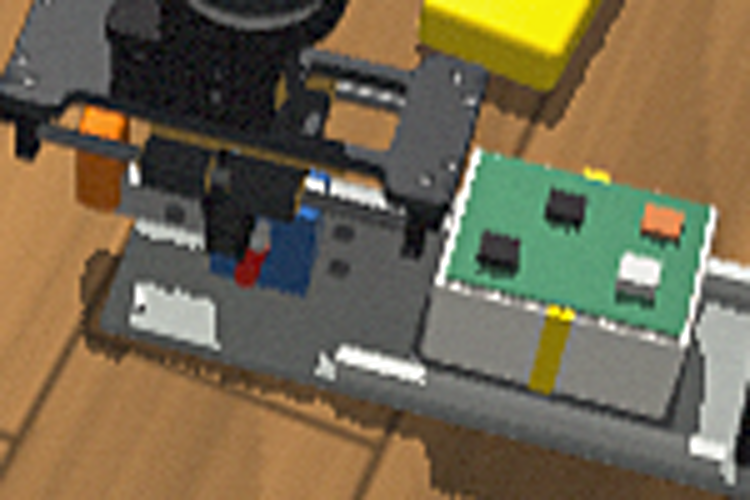

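View pics/t21.png

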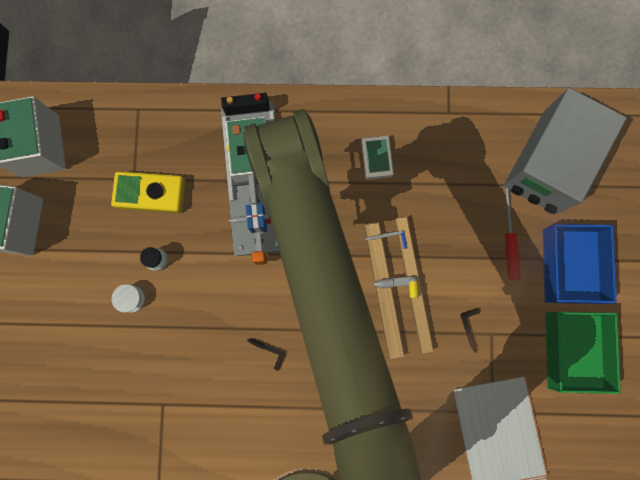

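The pin is through both cheeks with its leg hanging at the right cheek, and everything else is where it was. A last numeric check on the seat.

```bash
python3 - <<'E'
from h import *
m=cm('w21');H=np.array([.636,.1204]);yd=np.array([-np.sin(.129),np.cos(.129)]);xd=np.array([yd[1],-yd[0]])
for n,(u,v,z) in dict(corner_outer=(314.5,141,.06),corner_mid=(314.5,131,.06),cheek_edge=(315,119,.08)).items():
    q=onz(m,u,v,z)[:2]-H; print(n,q@xd,q@yd)
m=cm('w20');q=onz(m,316,40.5,.06)[:2]-H;print('tip',q@xd,q@yd,'expect y .058')
bot.hand_in()
E
```

```text
corner_outer -0.00046662600199353895 -0.029088409309583004
corner_mid -0.00046563940563543486 -0.023220970004430068
cheek_edge -0.00011179301650439573 -0.01711792878106963
tip -0.0004439732176218349 0.058457769473184346 expect y .058
the job is handed in; nothing more can be done
```

The sled is in line and the red-legged pin is through both cheeks and the tongue, fully home. I handed the job in at about 28 s; no verdict is reported.

**What I did:** I slid the sled by its orange grip until the red mark was within about 0.5 mm of the white marks. I took the red-legged pin from the rest and pushed it in from the right side, at forces near zero. Then I let go and pressed its corner in with the shut fingers until it stopped at about 9 N.

**Last checks:**

| Check | Measured | Expected |
|---|---|---|
| Leg axis, along the holes' axis | −23.2 mm | −23 mm |
| Nose tip, along the holes' axis | +58.5 mm | +58 mm |
| Sideways offset of the pin | about 0.5 mm | 0 |

The tip was measured while the fingers still pressed. The other two pins and the other things look unmoved in the overhead picture, though I judged that by eye and the arm hid a small part of the view. The gripper was clear, with the force reading near zero.

**What disagreed:**
- **Fingertips short of the reported TCP:** they really end about 36 mm above it. My first two tries closed above the grip because of this. I measured the gap by touching the grip's top with up to 28 N, and corrected every later move for it.
- **Sled overshoot:** the sled first ended about 7 mm too far, probably because the touch had nudged it. I drew it back before taking the pin.

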